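# Open the bayonet canister and feed its carton down the roller lane

### The arm

A 6-joint arm with a two-finger parallel gripper is mounted at the origin on the work surface. World frame = base frame: x ahead of the robot, y to its left, z up, the work surface at z = 0. Lengths are in m, angles in rad, forces in N, time in s.
With the tool pointing down it reaches from about 0.35 to 0.975 m from the base axis. Payload 4.9 kg.
Tool frame: the origin (TCP) lies at the centre of the arm's flange, where the gripper is bolted on; the fingertips stand 173 mm ahead of it and the grasp point (between the pads) lies 155 mm ahead of it (ctrl.finger_overhang is the distance from the TCP to the fingertips, in m); z points along the fingers, y is the direction in which the jaws open and shut (so a half turn about z gives the same grasp; the last joint's range is limited). The gripper opens to 85 mm and grips with 20 to 120 N. Pads are 22 mm wide; open, the fingers measure 114 mm over their backs; the gripper's body (76 mm by 85 mm) begins 54 mm behind the grasp point. The pads swing forward as they close: fully open they stand 13 mm farther back than shut.
Start: joints at [-1.379, 0.053, 1.613, -0, 1.476, -0.119], TCP at [0.191, -0.595, 0.405] pointing down, gripper open.
Joint ranges: [-3.01, 3.01], [-1.01, 2.22], [0.06, 2.58], [-1.02, 4.17], [0.09, 2.62], [-3.14, 3.14]. Speed limits (rad/s): [2.57, 2.57, 3.14, 3.14, 3.14, 3.14].

### API

Orientations are given as a rotation vector (axis times angle).
In Python, from station import ctrl, eyes, spotter gives the robot as it stands.
- The arm moves only by the shell command python3 -m crank 'ROWS' [FORCE]. ROWS is JSON, a list of rows, each a list of 7 numbers: the turn, a rotation vector about the tool's x, y, z in rad, then the shift along the tool's x, y, z in mm, then the closure, from -1 (fully open) to 1 (shut). A call has 1 to 8 rows; each row shifts and turns the pose as measured when the row begins, along the tool's axes as they then stand; what a row does not reach is not made up. A row lasts 1/12 s, in which the tool goes at most 41.7 mm and 7.16 degrees, less where a joint would pass 70% of its speed; a pose out of reach is approached as far as the arm can. A call is refused whole if a number of a shift passes 41.7 or a number of a turn 0.125, either way. A call with a gripper value outside its range is refused whole. The fingers move at their own pace and stop on an object; FORCE is the grip in N (left out, the last holds). Time passes only in rows, so rows that do not move let the fingers close. It gives the time, the measured TCP pose, the force and the opening at its end, in the units of the state.
- ctrl.get_obs(): the state, without advancing time (a new reading comes with each control period).
- eyes.get_image(name): name is "scene" or "top"; returns a dict with "image" (400x640x3 uint8, red, green, blue), "vertical_fov" (degrees; the focal length in pixels is half the picture's height over the tangent of half this angle, whatever the lens; pixels are square), "cx", "cy" (the principal point, pixels), "rvec" (rotation vector, rad) and "tvec" (3), from world to camera coordinates, as OpenCV has them. Camera axes: x right, y down, z forward; pixel columns grow to the right and rows downward; lengths in m; the calibration is good to about 2 mm. A picture is of the moment at which its call begins. There is no depth.
- ctrl.finish_job(): hands the job in, once; it reports no verdict.
Trained networks look in a picture, given as the dict that the camera call returned (one of the last four; its "shot" number tells which), for a name from the list of things; names that differ only in an ending like _2 or _b are one class to them, and where a whole thing is asked for, a point or a joint stands for the part that bears it (a point fixed in the world has none). Each returns a list of dicts, best first, with "confidence" (0 to 1); they miss things now and then, are a little off and sometimes report something else, mostly with a low value. They report only what shows in the picture. A call takes as long as a camera call. They do not tell look-alikes from the thing itself.
- spotter.look_for(query, picture): "centre" ([x, y, z] in m, in world coordinates, good to about 4 mm: the middle of the surface that is visible of it).
- spotter.outline_of(query, picture): "region" (400x640 bool, what is visible of it).
- spotter.mark_of(query, picture): "centre" ([x, y, z] in m, in world coordinates, good to about 4 mm: a listed point, or the origin of a listed thing).
The state is a dict: "t": time; "q": joint angles; "dq": joint speeds; "effort": joint torques, N m; "tool_pos": TCP position; "tool_rot": TCP orientation; "contact_force": force on the tool from outside, world axes, zero at the start; "wrist_torque": the same for the moment, N m; "opening": finger opening in m.
Only numpy, scipy, OpenCV 4.12 (cv2) and the standard library are available. Lean on these libraries where they do the work, as an engineer would, in place of code of your own. Each camera call takes 0.05 s, during which the arm holds its last target.

### The job

Get the carton of test discs ready for the next trainee: turn the canister's bayonet lid anticlockwise until its lugs stand in the slots, lift it off and lay it down gently, knob up, in the middle of the rubber mat. Then take the carton out and set it upright and lengthwise on the upper end of the roller lane, letting go only once it sits on the rollers, so that it rolls down by itself to the stop. Leave the bottle, mug, disc stack and timer where they are.

Things in the scene. Friction and masses are not known exactly. Their poses are not given: they have to be found in the camera images.
- canister: Round steel canister, fixed to the table in a black rubber suction holder. Outside diameter 168 mm, mouth 156 mm, holder 224 mm. Origin: centre of its underside, on the table; z up; inner floor 14 mm above the origin. A bayonet collar of 216 mm diameter surrounds the mouth.
- canister_rim (a point): Centre of the mouth, 110 mm above the canister's origin, at the height of the collar's flat flange on which the lid lies. Three claws on the flange hook inwards over the lid's lugs: roof from radius 87 to 108 mm, its top 14.5 mm above the flange. Between the claws are three open slots at 0, 120 and 240 degrees from the canister's +x axis.
- canister_slot (a point): Middle of the slot on the canister's +x axis: 88.5 mm from its centre line, 113 mm above its origin. Seen from above, each slot runs from 22 degrees clockwise of its middle to 18.5 degrees anticlockwise, where the closed end of the next claw stops a lug.
- lid: Loose aluminium lid, 194 mm over its lugs, about 0.45 kg. Origin: centre of the underside of its spigot, z up; 102 mm above the canister's origin when seated. Spigot 153 mm diameter, 8 mm deep, in the mouth with 1.5 mm play, slippery; above it a 166 mm plate, top at 14 mm, domed to 17.5 mm in the middle. Three lugs, two ears and a knob; an ear needs a push of a few newtons to turn it.
- lid_lug (a point): Middle of the lug on the lid's +x axis, 88.5 mm out, 11 mm above the lid's origin. Three lugs, 120 degrees apart, each 32 degrees wide, to radius 97 mm. They start under the claws: turn the lid 43 to 69 degrees anticlockwise from above to bring this lug to point canister_slot. It lifts free from 6 degrees before the slot's middle to the stop 2.5 degrees past it.
- lid_ear_a (a point): Top middle of the ear on the lid's +y axis, 70 mm from the centre line, 50 mm above the lid's origin. The ears are flat upright cast plates to push the lid round by: 10 mm thick, 24 mm wide radially (radius 58 to 82 mm), standing from 14 to 50 mm above the lid's origin.
- lid_ear_b (a point): Top middle of the other, like ear on the lid's -y axis, 70 mm from the centre line, 50 mm above the lid's origin.
- lid_knob_top (a point): Top of the lift knob in the lid's middle, 64.5 mm above the lid's origin. Round, black, 40 mm diameter, 39 mm tall (from 25.5 mm above the lid's origin). It swivels freely on the lid: twisting it does not turn the lid. It carries the lid level.
- carton: Loose cardboard carton, 90 mm long (its x), 60 mm wide (its y), 84 mm tall, 0.25 to 0.5 kg, upright in the canister under the lid, a strip of paper tape lengthwise over its top. Origin: centre of its underside, z up. In the canister its top is 98 mm above the canister's origin.
- bed: Bed of the fixed gravity roller lane, 330 x 116 mm, on the other side of the mat from the canister. Origin: middle of the bed in the plane of the roller tops, 73 mm above the table; +x up the slope, away from the robot, tilted up 0.14 rad; z square to the rollers. Ten free-running 25 mm rollers 32 mm apart, x -144 to +144 mm. Side channels 92 mm apart inside, 10 mm above the rollers.
- lane_stop (a point): Face of the end stop at the lane's low end, on its middle line in the roller plane (bed x = -155 mm); the stop stands 41 mm above the rollers. A carton let go at the upper end reaches it within about 2 s.
- lane_upper (a point): Point on the lane's middle line in the roller plane near its upper end (bed x = +100 mm), where the centre of the carton's underside belongs when it is set down.
- mat: Black rubber mat, 220 x 220 x 4 mm, fixed on the table between the canister and the lane. Origin: centre of its underside on the table.
- bottle: White bottle, 60 mm diameter, 150 mm tall, loose bystander beyond the mat; origin at the centre of its underside.
- mug: White mug, 76 mm diameter, 90 mm tall, loose bystander beyond the mat; origin at the centre of its underside.
- disc_stack: Stack of three discs, black with red tops, 37 mm diameter, 58 mm tall (one piece), loose bystander between the mat and the robot; origin at the centre of its underside.
- timer: Round white timer, 68 mm diameter, 48 mm tall, loose bystander between the mat and the robot; origin at the centre of its underside.
Not all that is in view belongs to the job. Leave any yellow look-alike of the lid alone.

How it is judged:
By the outcome, as a careful person would: the job done as asked, in the order asked, and still so for the second after the job is handed in, with the robot touching nothing.
It also fails if it takes over 72 s, if anything falls off the work surface, if the arm or the gripper's body presses on something with over 40 N, if the wrist force passes 120 N, or if a joint passes its speed limit or range.

## Working session

There is one attempt and no reset: what is moved stays moved. The work goes in short steps, Python scripts to look and compute and a shell command to move; the robot and the scene stay as the last step left them, time stands still between calls to the robot, and variables do not carry over. Pictures are saved under pics/ and viewed, and the job is handed in when it is done.

```bash
ls; mkdir -p pics; cat > h.py <<'E'
import numpy as np, cv2
from scipy.spatial.transform import Rotation as R
from station import ctrl, eyes, spotter
def K(p):
    f=200/np.tan(np.radians(p["vertical_fov"])/2); return f
def proj(p,X):
    Rm=R.from_rotvec(p["rvec"]).as_matrix(); c=Rm@np.array(X)+np.array(p["tvec"]); f=K(p)
    return np.array([p["cx"]+f*c[0]/c[2],p["cy"]+f*c[1]/c[2]])
def ray(p,uv,z):
    Rm=R.from_rotvec(p["rvec"]).as_matrix(); f=K(p)
    d=Rm.T@np.array([(uv[0]-p["cx"])/f,(uv[1]-p["cy"])/f,1]); o=-Rm.T@np.array(p["tvec"])
    return o+d*(z-o[2])/d[2]
def save(p,n): cv2.imwrite(f"pics/{n}.png",p["image"][:,:,::-1])
def st():
    o=ctrl.get_obs(); print("t",o["t"],"pos",np.round(o["tool_pos"],4),"rot",np.round(R.from_rotvec(o["tool_rot"]).as_matrix(),3).tolist(),"F",np.round(o["contact_force"],1),"op",round(o["opening"],4),"q",np.round(o["q"],2)); return o
def loc(d):
    "world displacement (mm) -> tool axes"
    o=ctrl.get_obs(); return R.from_rotvec(o["tool_rot"]).as_matrix().T@np.array(d)
E
python3 - <<'E'
from h import *
st()
T=eyes.get_image("top");S=eyes.get_image("scene")
save(T,"t0");save(S,"s0")
for n,p in(("top",T),("scene",S)):
  print(n,p["vertical_fov"],p["cx"],p["cy"],p["rvec"],p["tvec"])
  for q in "canister canister_rim canister_slot lid lid_lug lid_ear_a lid_ear_b lid_knob_top bed lane_stop lane_upper mat bottle mug disc_stack timer".split():
    print(q,[(np.round(d["centre"],3).tolist(),round(d["confidence"],2)) for d in spotter.mark_of(q,p)])
E
```

```text
pics
t 0.0 pos [ 0.1911 -0.5948  0.4035] rot [[0.952, 0.306, -0.0], [0.306, -0.952, 0.002], [0.0, -0.002, -1.0]] F [-0.2 -0.  -0.1] op 0.0857 q [-1.38  0.05  1.61 -0.    1.48 -0.12]
top 56.38169785947685 316.7816496119981 202.4244574221255 [ 2.15659357 -2.15010344  0.15499346] [-0.02335763  0.48945884  1.18900415]
canister []
canister_rim []
canister_slot [([0.587, -0.355, 0.115], 0.74)]
lid [([0.507, -0.319, 0.102], 0.69), ([0.177, -0.345, 0.002], 0.59)]
lid_lug [([0.266, -0.323, 0.013], 0.79), ([0.436, -0.32, 0.153], 0.63)]
lid_ear_a [([0.44, -0.323, 0.153], 0.83), ([0.191, -0.413, 0.049], 0.76), ([0.581, -0.308, 0.153], 0.69)]
lid_ear_b [([0.44, -0.323, 0.153], 0.83), ([0.191, -0.413, 0.049], 0.76), ([0.581, -0.308, 0.153], 0.69)]
lid_knob_top [([0.507, -0.312, 0.167], 0.89), ([0.18, -0.345, 0.063], 0.78), ([0.518, -0.402, 0.114], 0.4)]
bed [([0.499, 0.307, 0.07], 0.6)]
lane_stop [([0.346, 0.323, 0.05], 0.89)]
lane_upper [([0.598, 0.3, 0.084], 0.73)]
mat [([0.569, 0.01, -0.0], 0.73)]
bottle [([0.729, -0.084, 0.001], 0.75)]
mug [([0.726, 0.084, -0.002], 0.62)]
disc_stack [([0.4, 0.
[... 554 characters left out ...]
305, 0.156], 0.8), ([0.442, -0.322, 0.153], 0.69), ([0.163, -0.27, 0.051], 0.57)]
lid_ear_b [([0.191, -0.408, 0.048], 0.9), ([0.58, -0.305, 0.156], 0.8), ([0.442, -0.322, 0.153], 0.69), ([0.163, -0.27, 0.051], 0.57)]
lid_knob_top [([0.184, -0.34, 0.065], 0.84), ([0.508, -0.313, 0.163], 0.62), ([0.504, -0.316, 0.002], 0.41)]
bed [([0.498, 0.306, 0.072], 0.85)]
lane_stop [([0.342, 0.323, 0.046], 0.9)]
lane_upper [([0.595, 0.291, 0.088], 0.89)]
mat [([0.566, 0.01, -0.0], 0.74), ([0.401, 0.098, -0.001], 0.45)]
bottle [([0.729, -0.089, -0.002], 0.56)]
mug [([0.724, 0.082, 0.001], 0.7)]
disc_stack [([0.402, 0.098, 0.003], 0.57)]
timer [([0.404, -0.099, -0.0], 0.94), ([0.503, -0.314, 0.002], 0.33)]
```

View pics/t0.png

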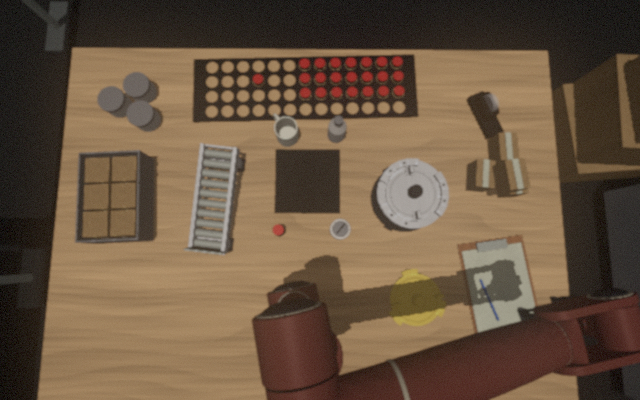

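View pics/s0.png

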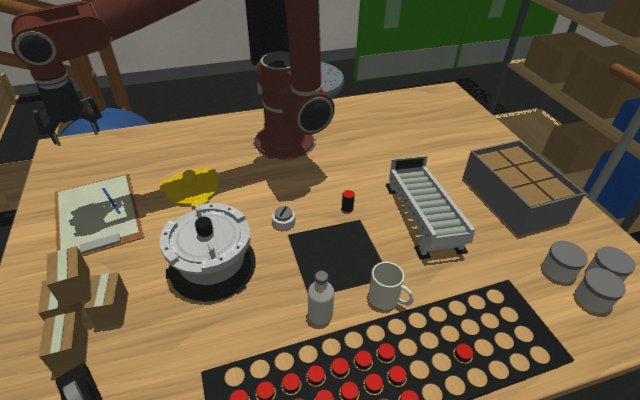

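```bash
python3 - <<'E'
import cv2
a=cv2.imread("pics/t0.png"); print(a.shape)
c=a[240:400,180:380]; cv2.imwrite("pics/t0c.png",cv2.resize(c,None,fx=4,fy=4,interpolation=cv2.INTER_CUBIC)[:600,:800])
E
```

```text
(400, 640, 3)
```

The top view shows the canister at (413,194), the mat at (308,181), the lane at (215,198) and the yellow look-alike at (417,298). The scene view agrees.

```bash
python3 - <<'E'
import cv2,numpy as np
a=cv2.imread("pics/t0.png")
c=cv2.resize(a[150:240,365:462],None,fx=6,fy=6,interpolation=cv2.INTER_CUBIC)
cv2.imwrite("pics/t0c.png",c)
b=cv2.imread("pics/s0.png"); cv2.imwrite("pics/s0c.png",cv2.resize(b[195:310,145:270],None,fx=5,fy=5,interpolation=cv2.INTER_CUBIC))
E
```

```text
(no output)
```

View pics/t0c.png

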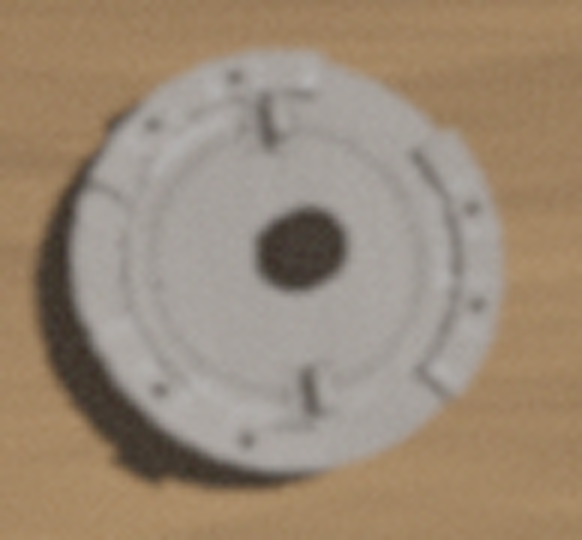

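View pics/s0c.png

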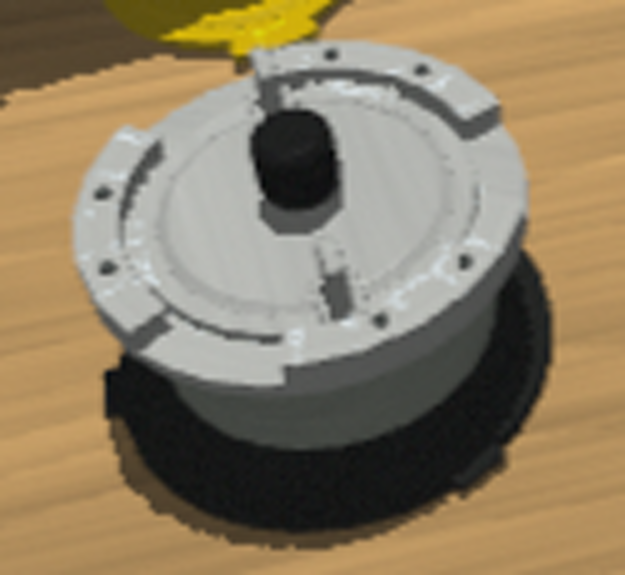

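```bash
python3 -m crank '[[0,0,0.1,0,0,0,0.3],[0,0,0.1,0,0,0,0.3],[0,0,0,27.5,-24.3,0,0.3],[0,0,0,27.5,-24.3,0,0.3],[0,0,0,27.5,-24.3,0,0.3],[0,0,0,27.5,-24.3,0,0.3],[0,0,0,27.5,-24.3,0,0.3],[0,0,0,27.5,-24.3,0,0.3]]' 20
python3 -m crank '[[0,0,0,27.5,-24.3,0,0.3],[0,0,0,27.5,-24.3,0,0.3],[0,0,0,27.5,-24.3,0,0.3],[0,0,0,27.5,-24.3,0,0.3],[0,0,0,0,0,0,0.3],[0,0,0,0,0,0,0.3]]'
cat >> h.py <<'E'
C=np.array([.507,-.315])
def goto(x,y,z,yangle=None):
    o=st(); Rm=R.from_rotvec(o["tool_rot"]).as_matrix(); p=np.array(o["tool_pos"])
    print("y-axis angle",np.degrees(np.arctan2(Rm[1,1],Rm[0,1])))
    if yangle is not None:
        th=np.radians(yangle); yv=np.array([np.cos(th),np.sin(th),0]); zv=np.array([0,0,-1.]); xv=np.cross(yv,zv)
        G=np.stack([xv,yv,zv],1); print("turn",R.from_matrix(Rm.T@G).as_rotvec()); print("shift after turn",G.T@(np.array([x,y,z])-p)*1000)
    print("shift mm",Rm.T@(np.array([x,y,z])-p)*1000)
E
python3 - <<'E'
from h import *
goto(.4375,-.323,.303,-83.5)
T=eyes.get_image("top");S=eyes.get_image("scene")
save(T,"t1");save(S,"s1")
for p in (T,S):
  for q in "lid lid_ear_a lid_knob_top canister canister_slot".split():
    print(q,[(np.round(d["centre"],4).tolist(),round(d["confidence"],2)) for d in spotter.mark_of(q,p)])
E
```

```text
t: 2.37
tool_pos: [0.3412, -0.4327, 0.4041]
tool_rot: [3.136, 0.137, -0.002]
contact_force: [0.3, -0.1, 0.9]
opening: 0.0298
t: 2.87
tool_pos: [0.4498, -0.3147, 0.4051]
tool_rot: [3.134, 0.15, 0.004]
contact_force: [0.1, -0.2, -1.2]
opening: 0.0297
t 2.8667 pos [ 0.4498 -0.3147  0.4051] rot [[0.995, 0.095, 0.003], [0.095, -0.995, -0.003], [0.002, 0.004, -1.0]] F [ 0.1 -0.2 -1.2] op 0.0297 q [-0.75 -0.13  1.79 -0.    1.48  0.73]
y-axis angle -84.53051177263569
turn [ 0.00371949 -0.00243546 -0.01798123]
shift after turn [-13.12365941   6.81599064 102.08044264]
shift mm [-13.25098949   6.67343627 102.07341211]
lid [([0.5069, -0.3134, 0.1016], 0.84), ([0.1802, -0.3449, 0.0005], 0.79)]
lid_ear_a [([0.5812, -0.3101, 0.1535], 0.9), ([0.1899, -0.4103, 0.0512], 0.84), ([0.4381, -0.3216, 0.1517], 0.77), ([0.1678, -0.2762, 0.0455], 0.61)]
lid_knob_top [([0.1778, -0.3409, 0.0648], 0.74), ([0.7276, -0.0872, 0.0014], 0.5), ([0.511, -0.315, 0.1035], 0.41), ([0.3474, 0.3238, 0.0509], 0.3), ([0.5662, 0.0106, 0.0003], 0.22), ([0.5988, 0.299, 0.0847], 0.15)]
canister [([0.4968, 0.3057, 0.0719], 0.31)]
canister_slot [([0.5887, -0.3556, 0.113], 0.98)]
lid [([0.5073, -0.3143, 0.1002], 0.87), ([0.1804, -0.3419, -0.0023], 0.84)]
lid_ear_a [([0.1637, -0.2712, 0.052], 0.82), ([0.1898, -0.4081, 0.05], 0.82), ([0.5796, -0.3081, 0.1528], 0.74), ([0.4395, -0.3232, 0.1518], 0.63)]
lid_knob_top [([0.5096, -0.311, 0.1637], 0.94), ([0.1806, -0.3426, 0.0637], 0.7)]
canister [([0.5045, -0.3156, 0.0009], 0.96), ([0.496, 0.3079, 0.0697], 0.51)]
canister_slot [([0.5883, -0.3614, 0.1169], 0.6)]
```

```bash
python3 -m crank '[[0,0,0,-12,6,0,0.3],[0,0,0,0,0,0,0.3],[0,0,0,0,0,20,0.3],[0,0,0,0,0,20,0.3],[0,0,0,0,0,0,0.3]]' 20
python3 - <<'E'
from h import *
goto(.4384,-.3217,.303,-84)
T=eyes.get_image("top");S=eyes.get_image("scene")
save(T,"t2");save(S,"s2")
cv2.imwrite("pics/s2c.png",cv2.resize(S["image"][90:330,100:340,::-1],None,fx=2.5,fy=2.5))
E
```

```text
t: 3.88
tool_pos: [0.4358, -0.3254, 0.366]
tool_rot: [3.132, 0.141, 0.009]
contact_force: [-0.6, -0.3, -1.5]
opening: 0.0301
t 3.8833 pos [ 0.4358 -0.3254  0.366 ] rot [[0.996, 0.09, 0.006], [0.09, -0.996, -0.006], [0.005, 0.007, -1.0]] F [-0.6 -0.3 -1.5] op 0.0301 q [-0.78 -0.12  1.84 -0.    1.41  0.7 ]
y-axis angle -84.84913303689045
turn [ 0.00685401 -0.00536437 -0.01480162]
shift after turn [ 3.00251652 -3.35585409 62.98818737]
shift mm [ 2.61146619 -3.82910292 62.97862197]
```

View pics/s2c.png

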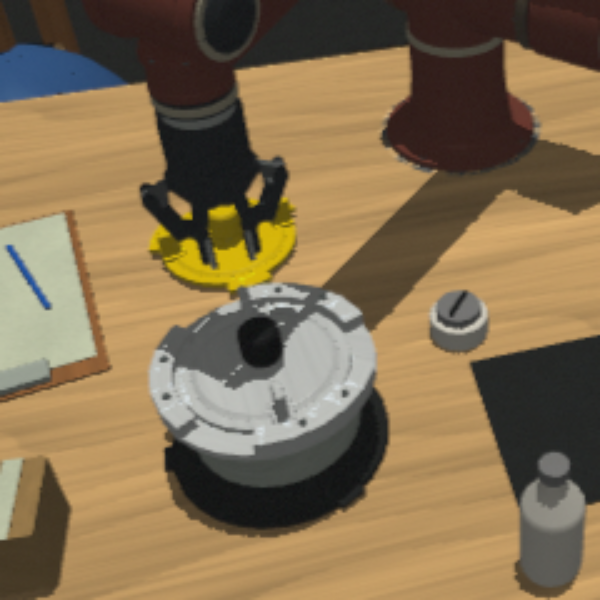

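The gripper stands above the near ear (crop about 230,250), with its jaws spread along y.

```bash
python3 -m crank '[[0.006,-0.005,-0.015,2,-4,0,0.3],[0,0,0,0,0,20,0.3],[0,0,0,0,0,20,0.3],[0,0,0,0,0,10,0.3],[0,0,0,0,0,0,0.3]]' 20
python3 - <<'E'
from h import *
goto(.4384,-.3217,.303,-84)
T=eyes.get_image("top");S=eyes.get_image("scene")
save(T,"t3");save(S,"s3")
cv2.imwrite("pics/s3c.png",cv2.resize(S["image"][140:300,130:290,::-1],None,fx=3.7,fy=3.7))
E
```

```text
t: 4.4
tool_pos: [0.4406, -0.3227, 0.327]
tool_rot: [3.124, 0.17, 0.019]
contact_force: [-0.0, 0.1, -0.9]
opening: 0.0299
t 4.4 pos [ 0.4406 -0.3227  0.327 ] rot [[0.994, 0.108, 0.013], [0.108, -0.994, -0.012], [0.012, 0.013, -1.0]] F [-0.   0.1 -0.9] op 0.0299 q [-0.77 -0.08  1.88  0.    1.33  0.69]
y-axis angle -83.780575788202
turn [ 0.01333037 -0.01156384  0.00390661]
shift after turn [-2.06458911 -1.22642318 23.96447723]
shift mm [-2.33603224 -1.55419019 23.92049868]
```

View pics/s3c.png

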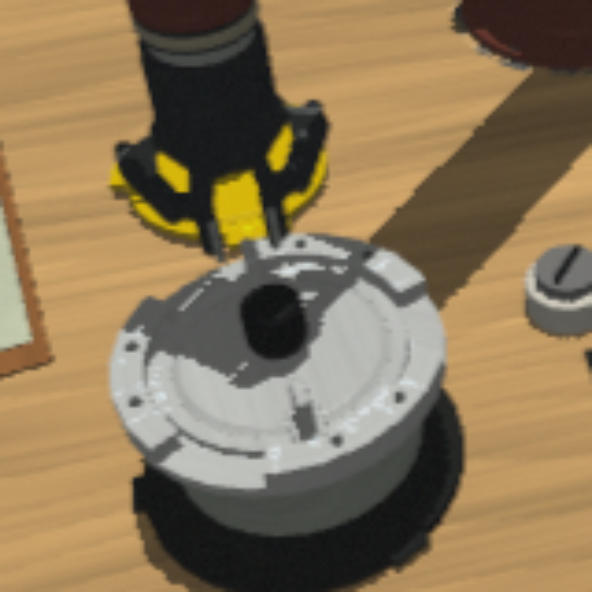

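```bash
python3 -m crank '[[0.013,-0.0115,0,-2,-1,8,0.3],[0.003,-0.003,0,0,0,9,0.3],[0,0,0,0,0,6,0.3],[0,0,0,0,0,0,0.3]]' 20
python3 - <<'E'
from h import *
o=st()
# plan arc: centre, start angle 185.9
goto(.4384,-.3217,.303,-84)
E
```

```text
t: 4.83
tool_pos: [0.4399, -0.3232, 0.3084]
tool_rot: [3.134, 0.171, 0.003]
contact_force: [-0.2, -1.0, -0.7]
opening: 0.0297
t 4.8333 pos [ 0.4399 -0.3232  0.3084] rot [[0.994, 0.109, 0.002], [0.109, -0.994, -0.003], [0.002, 0.003, -1.0]] F [-0.2 -1.  -0.7] op 0.0297 q [-0.77 -0.06  1.89 -0.    1.31  0.69]
t 4.8333 pos [ 0.4399 -0.3232  0.3084] rot [[0.994, 0.109, 0.002], [0.109, -0.994, -0.003], [0.002, 0.003, -1.0]] F [-0.2 -1.  -0.7] op 0.0297 q [-0.77 -0.06  1.89 -0.    1.31  0.69]
y-axis angle -83.75826644916935
turn [ 0.00332387 -0.0018589   0.00422212]
shift after turn [-1.28667302 -1.69161648  5.41862527]
shift mm [-1.28954656 -1.71505251  5.41056912]
```

```bash
python3 -m crank '[[0.002,-0.001,0,-1,3,4,0.3],[0,0,-0.06,0.1,4.2,0,0.3],[0,0,-0.06,0.1,4.2,0,0.3],[0,0,-0.06,0.1,4.2,0,0.3],[0,0,-0.06,0.1,4.2,0,0.3],[0,0,0,0,0,0,0.3]]' 20
cat >> h.py <<'E'
C=np.array([.508,-.3145])
def arc():
    o=st(); Rm=R.from_rotvec(o["tool_rot"]).as_matrix(); p=np.array(o["tool_pos"])
    d=p[:2]-C; print("r",np.hypot(*d)*1000,"ang",np.degrees(np.arctan2(d[1],d[0]))%360,"yaw",np.degrees(np.arctan2(Rm[1,1],Rm[0,1])),"tilt",R.from_matrix(Rm.T@np.stack([np.cross([Rm[0,1],Rm[1,1],0],[0,0,-1]),[Rm[0,1],Rm[1,1],0],[0,0,-1]],1)).as_rotvec(),"tor",o["wrist_torque"])
E
python3 -c "
from h import *
arc()"
```

```text
t: 5.33
tool_pos: [0.4428, -0.3429, 0.303]
tool_rot: [-3.085, -0.561, 0.001]
contact_force: [0.3, -0.2, 0.3]
opening: 0.0299
t 5.3333 pos [ 0.4428 -0.3429  0.303 ] rot [[0.936, 0.352, -0.002], [0.352, -0.936, 0.006], [0.001, -0.006, -1.0]] F [ 0.3 -0.2  0.3] op 0.0299 q [-0.79 -0.02  1.86  0.    1.31  0.42]
r 71.1420941593677 ang 203.56206886637509 yaw -69.37019703109577 tilt [-6.20232494e-03 -6.45277227e-04 -2.00111601e-06] tor [-0.02489306 -0.02163193  0.02777563]
```

```bash
python3 -m crank '[[0,0,-0.06,0.1,4.2,0,0.3],[0,0,-0.06,0.1,4.2,0,0.3],[0,0,-0.06,0.1,4.2,0,0.3],[0,0,-0.06,0.1,4.2,0,0.3],[0,0,-0.06,0.1,4.2,0,0.3],[0,0,0,0,0,0,0.3]]' 20
python3 - <<'E'
from h import *
arc()
T=eyes.get_image("top");S=eyes.get_image("scene")
save(T,"t4");save(S,"s4")
cv2.imwrite("pics/s4c.png",cv2.resize(S["image"][140:300,130:290,::-1],None,fx=3.7,fy=3.7))
for p in (T,S): print([(np.round(d["centre"],4).tolist(),round(d["confidence"],2)) for d in spotter.mark_of("lid_ear_a",p)])
E
```

```text
t: 5.83
tool_pos: [0.4527, -0.3599, 0.3027]
tool_rot: [-2.953, -1.018, 0.0]
contact_force: [-0.3, -0.0, -0.2]
opening: 0.0302
t 5.8333 pos [ 0.4527 -0.3599  0.3027] rot [[0.787, 0.616, -0.006], [0.616, -0.787, 0.017], [0.006, -0.017, -1.0]] F [-0.3 -0.  -0.2] op 0.0302 q [-0.8   0.03  1.81  0.01  1.32  0.1 ]
r 71.51307620425987 ang 219.36674553398157 yaw -51.9357976856502 tilt [-1.73908041e-02 -5.85562499e-03 -5.09184425e-05] tor [-0.0067903  -0.01085374  0.00613208]
[([0.1676, -0.274, 0.0467], 0.92), ([0.4467, -0.3443, 0.1555], 0.63), ([0.1937, -0.4103, 0.0515], 0.61), ([0.5754, -0.2879, 0.155], 0.58)]
[([0.4473, -0.3499, 0.1534], 0.96), ([0.1643, -0.2719, 0.0526], 0.72), ([0.5737, -0.2838, 0.1522], 0.67), ([0.5672, 0.0089, -0.0014], 0.28)]
```

View pics/s4c.png

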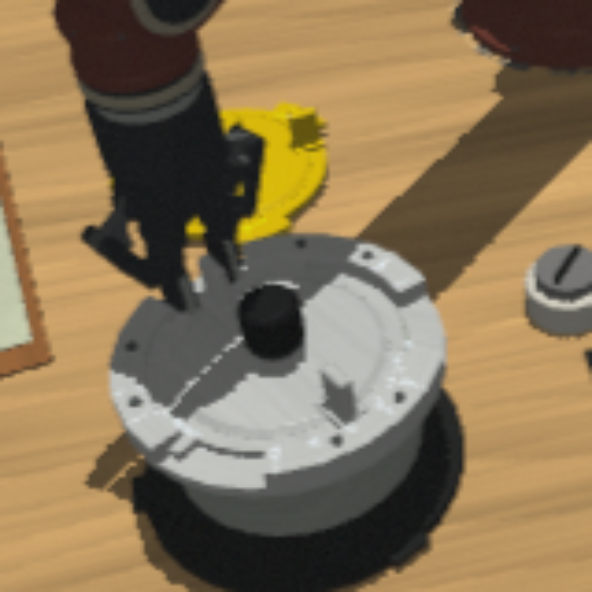

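The lid is turning: the ear is now at about 206°, pushed by the trailing finger. I'll keep going.

```bash
python3 -m crank '[[-0.009,-0.003,-0.07,0.4,4.2,0,0.3],[-0.009,-0.003,-0.07,0.4,4.2,0,0.3],[0,0,-0.06,0.3,4.2,0,0.3],[0,0,-0.06,0.2,4.2,0,0.3],[0,0,-0.06,0.2,4.2,0,0.3],[0,0,-0.06,0.2,4.2,0,0.3],[0,0,0,0,0,0,0.3]]' 20
python3 - <<'E'
from h import *
arc()
E
```

```text
t: 6.62
tool_pos: [0.4698, -0.3731, 0.3022]
tool_rot: [-2.705, -1.571, 0.008]
contact_force: [0.3, -0.4, 0.2]
opening: 0.0297
t 6.6167 pos [ 0.4698 -0.3731  0.3022] rot [[0.496, 0.868, -0.011], [0.868, -0.496, 0.009], [0.002, -0.014, -1.0]] F [ 0.3 -0.4  0.2] op 0.0297 q [-0.79  0.08  1.76 -0.    1.32 -0.28]
r 69.90587769900532 ang 236.88754489364078 yaw -29.719623228392415 tilt [-1.43501427e-02 -2.27250879e-03 -1.63056996e-05] tor [-0.04691736 -0.05645168  0.04207496]
```

```bash
python3 -m crank '[[-0.008,-0.002,-0.03,0,4.2,0,0.3],[-0.008,0,-0.05,0.2,4.2,0,0.3],[0,0,-0.05,0.2,4.2,0,0.3],[0,0,0,0,0,0,0.3]]' 20
python3 - <<'E'
from h import *
arc()
T=eyes.get_image("top");S=eyes.get_image("scene")
save(T,"t5");save(S,"s5")
cv2.imwrite("pics/s5c.png",cv2.resize(S["image"][140:300,130:290,::-1],None,fx=3.7,fy=3.7))
for p in (T,S): print([(np.round(d["centre"],4).tolist(),round(d["confidence"],2)) for d in spotter.mark_of("lid_ear_a",p)])
E
```

```text
t: 6.95
tool_pos: [0.479, -0.3784, 0.3021]
tool_rot: [-2.609, -1.742, 0.008]
contact_force: [-0.3, 0.7, 0.2]
opening: 0.03
t 6.95 pos [ 0.479  -0.3784  0.3021] rot [[0.383, 0.924, -0.006], [0.924, -0.383, 0.001], [-0.002, -0.006, -1.0]] F [-0.3  0.7  0.2] op 0.03 q [-0.79  0.1   1.74 -0.    1.31 -0.4 ]
r 70.1336685044499 ang 245.60673296481292 yaw -22.527166004673525 tilt [-6.29192033e-03  1.76524245e-03  5.55340219e-06] tor [ 0.00142981 -0.04550261 -0.00507362]
[([0.1919, -0.4085, 0.0512], 0.73), ([0.5509, -0.2604, 0.1556], 0.67), ([0.1667, -0.2708, 0.043], 0.66), ([0.4701, -0.3714, 0.1554], 0.65), ([0.5859, -0.3639, 0.1158], 0.29)]
[([0.4762, -0.3733, 0.155], 0.79), ([0.5504, -0.2584, 0.1546], 0.75), ([0.1622, -0.2684, 0.0538], 0.73)]
```

View pics/s5c.png

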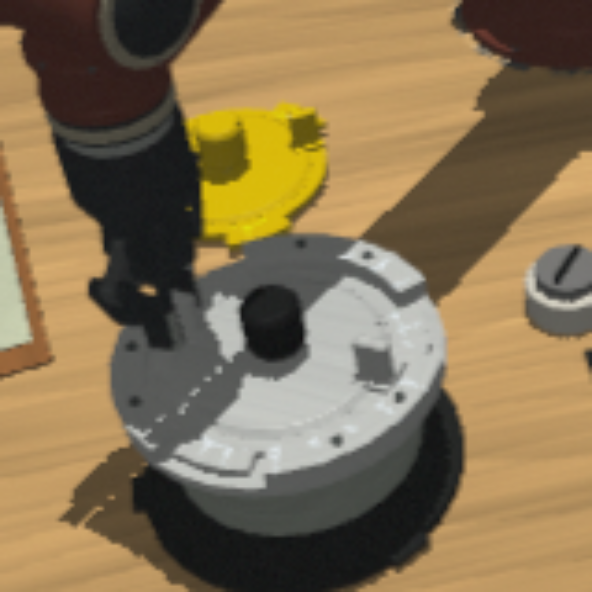

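```bash
python3 -m crank '[[-0.006,0,-0.04,0.1,3,0,0.3],[0,0,-0.04,0.2,3,0,0.3],[0,0,0,0,0,0,0.3]]' 20
python3 -m crank '[[0,0,-0.04,0.1,3,0,0.3],[0,0,0,0,0,0,0.3]]' 20
python3 - <<'E'
from h import *
arc()
E
```

```text
t: 7.4
tool_pos: [0.4834, -0.3798, 0.3019]
tool_rot: [-2.539, -1.845, 0.007]
contact_force: [-0.5, -0.6, 0.2]
opening: 0.0296
t: 7.57
tool_pos: [0.485, -0.3801, 0.3016]
tool_rot: [-2.499, -1.889, 0.012]
contact_force: [-0.7, -0.3, -0.4]
opening: 0.0302
t 7.5667 pos [ 0.485  -0.3801  0.3016] rot [[0.273, 0.962, -0.011], [0.962, -0.273, 0.003], [-0.0, -0.012, -1.0]] F [-0.7 -0.3 -0.4] op 0.0302 q [-0.78  0.12  1.72 -0.01  1.31 -0.51]
r 69.50569560975298 ang 250.67889017325126 yaw -15.83627149515784 tilt [-1.17980893e-02  4.34367831e-04  2.56238499e-06] tor [ 0.029935    0.11319993 -0.03139294]
```

```bash
python3 -m crank '[[-0.01,0,-0.02,0,4,0,0.3],[0,0,0,0,0,0,0.3]]' 20
python3 -m crank '[[0,0,-0.03,0.1,4,0,0.3],[0,0,0,0,0,0,0.3]]' 20
python3 - <<'E'
from h import *
arc()
T=eyes.get_image("top");S=eyes.get_image("scene")
save(T,"t6");save(S,"s6")
a=cv2.resize(S["image"][180:300,140:270,::-1],(650,600))
cv2.imwrite("pics/s6c.png",a)
for p in (T,S): print([(np.round(d["centre"],4).tolist(),round(d["confidence"],2)) for d in spotter.mark_of("lid_ear_a",p)],[(np.round(d["centre"],4).tolist(),round(d["confidence"],2)) for d in spotter.mark_of("lid_lug",p)])
E
```

```text
t: 7.73
tool_pos: [0.4858, -0.3804, 0.3012]
tool_rot: [-2.477, -1.906, 0.016]
contact_force: [0.5, -0.5, -0.3]
opening: 0.03
t: 7.9
tool_pos: [0.4873, -0.3807, 0.3008]
tool_rot: [-2.443, -1.933, 0.023]
contact_force: [-1.4, -0.1, 1.4]
opening: 0.0297
t 7.9 pos [ 0.4873 -0.3807  0.3008] rot [[0.23, 0.973, -0.028], [0.973, -0.229, 0.011], [0.005, -0.03, -1.0]] F [-1.4 -0.1  1.4] op 0.0297 q [-0.78  0.13  1.71 -0.01  1.33 -0.55]
r 69.35262117580534 ang 252.66766060885152 yaw -13.272579048678965 tilt [-2.99960981e-02 -4.55622995e-03 -6.83398027e-05] tor [0.06006928 0.05025206 0.0396965 ]
[([0.1897, -0.413, 0.0518], 0.92), ([0.1656, -0.2744, 0.0476], 0.91), ([0.5449, -0.2568, 0.1557], 0.9), ([0.4766, -0.3741, 0.1533], 0.66), ([0.5948, 0.2989, 0.0845], 0.52)] [([0.5861, -0.3589, 0.1125], 0.77)]
[([0.163, -0.2715, 0.0512], 0.83), ([0.5468, -0.2547, 0.1534], 0.72), ([0.4798, -0.3773, 0.156], 0.7), ([0.586, -0.3589, 0.1111], 0.7)] [([0.265, -0.3247, 0.0098], 0.9), ([0.5859, -0.3564, 0.112], 0.67)]
```

View pics/s6c.png

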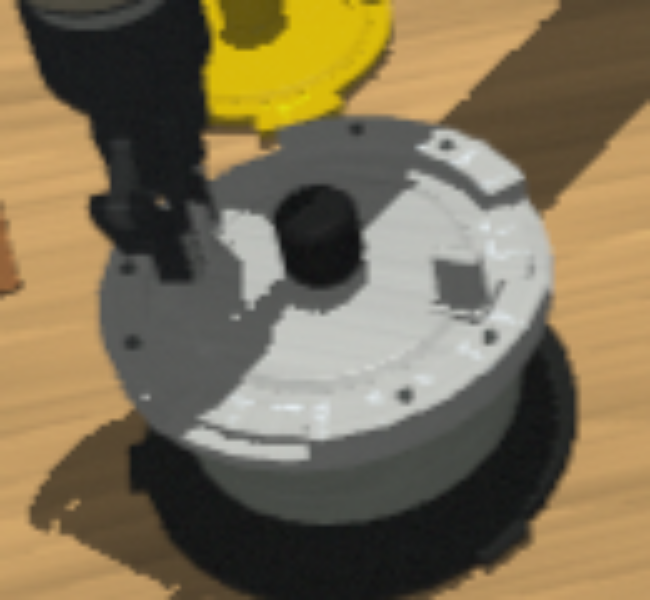

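```bash
python3 -m crank '[[-0.03,-0.004,0.0,-0.5,5,0,0.3],[0,0,0,0,0,0,0.3]]' 20
python3 -m crank '[[0,0,0,0,5,0,0.3],[0,0,0,0,0,0,0.3]]' 20
python3 - <<'E'
from h import *
arc()
E
```

```text
t: 8.37
tool_pos: [0.4871, -0.3809, 0.3006]
tool_rot: [-2.445, -1.93, 0.022]
contact_force: [1.0, 0.3, 0.4]
opening: 0.03
t: 8.53
tool_pos: [0.4893, -0.3817, 0.3002]
tool_rot: [-2.439, -1.92, 0.032]
contact_force: [-1.4, 0.8, 0.5]
opening: 0.0302
t 8.5333 pos [ 0.4893 -0.3817  0.3002] rot [[0.235, 0.971, -0.039], [0.972, -0.234, 0.016], [0.007, -0.042, -0.999]] F [-1.4  0.8  0.5] op 0.0302 q [-0.78  0.14  1.7  -0.02  1.34 -0.54]
r 69.7282768559498 ang 254.4417411121371 yaw -13.57217288589451 tilt [-0.04170752 -0.00675367 -0.00014086] tor [ 0.10387187  0.10768691 -0.06457721]
```

```bash
python3 - <<'E'
from h import *
A=[];B=[]
for i in range(3):
  for n in("top","scene"):
    p=eyes.get_image(n); 
    m=[np.array(d["centre"]) for d in spotter.mark_of("lid_ear_a",p)]
    for c in m:
      if np.hypot(*(c[:2]-[.546,-.256]))<.025:A.append(c)
      if np.hypot(*(c[:2]-[.478,-.376]))<.025:B.append(c)
    for q in("lid_lug","canister_slot"):
      print(n,q,[(np.round(d["centre"],4).tolist(),round(d["confidence"],2),round(float(np.degrees(np.arctan2(d["centre"][1]-C[1],d["centre"][0]-C[0]))),1)) for d in spotter.mark_of(q,p)])
a=np.mean(A,0);b=np.mean(B,0);print(a,b,np.degrees(np.arctan2(*(a-b)[1::-1])),(a+b)/2)
E
```

```text
top lid_lug [([0.723, 0.0806, -0.0004], 0.64, 61.4), ([0.589, -0.355, 0.1162], 0.58, -26.6), ([0.568, 0.0099, -0.0044], 0.46, 79.5)]
top canister_slot [([0.5895, -0.3586, 0.1126], 0.69, -28.4), ([0.4739, -0.3722, 0.1532], 0.41, -120.6)]
scene lid_lug [([0.5849, -0.3582, 0.1137], 0.81, -29.6), ([0.2655, -0.321, 0.0076], 0.77, -178.5)]
scene canister_slot [([0.5871, -0.362, 0.1155], 0.75, -31.0)]
top lid_lug [([0.5931, -0.3575, 0.1144], 0.55, -26.8), ([0.4745, -0.3716, 0.1531], 0.39, -120.4)]
top canister_slot [([0.5846, -0.3538, 0.1124], 0.72, -27.2)]
scene lid_lug [([0.5869, -0.3587, 0.1088], 0.98, -29.3), ([0.2657, -0.3233, 0.0106], 0.87, -177.9)]
scene canister_slot [([0.587, -0.361, 0.1168], 0.77, -30.5)]
top lid_lug [([0.5882, -0.3565, 0.1142], 0.82, -27.6)]
top canister_slot [([0.5892, -0.3559, 0.1154], 0.78, -27.0)]
scene lid_lug [([0.2655, -0.3255, 0.0072], 0.96, -177.4), ([0.5849, -0.3592, 0.1131], 0.75, -30.2)]
scene canister_slot [([0.5875, -0.3608, 0.1159], 0.97, -30.2), ([0.4043, -0.0962, 0.0041], 0.23, 115.4)]
[ 0.5462     -0.25648333  0.15476667] [ 0.47673333 -0.37461667  0.1543    ] 59.542934132300424 [ 0.51146667 -0.31555     0.15453333]
```

```bash
python3 -m crank '[[-0.04,-0.006,0,0,-8,0,0.3],[0,0,0,0,0,0,0.3],[0,0,0,0,0,-20,0.3],[0,0,0,0,0,-30,0.3],[0,0,0,0,0,-30,0.3],[0,0,0,0,0,-10,0.0],[0,0,0,0,0,0,-0.3]]' 20
python3 - <<'E'
from h import *
goto(.5085,-.3135,.345,-30)
S=eyes.get_image("scene")
save(S,"s7")
for n in("top","scene"):
    p=eyes.get_image(n)
    for q in("lid_knob_top","lid"):
      print(n,q,[(np.round(d["centre"],4).tolist(),round(d["confidence"],2)) for d in spotter.mark_of(q,p)])
E
```

```text
t: 10.32
tool_pos: [0.4834, -0.3792, 0.3903]
tool_rot: [2.468, 1.939, 0.01]
contact_force: [-0.3, -0.3, 0.8]
opening: 0.0528
t 10.3167 pos [ 0.4834 -0.3792  0.3903] rot [[0.237, 0.971, 0.007], [0.972, -0.237, 0.001], [0.003, 0.006, -1.0]] F [-0.3 -0.3  0.8] op 0.0528 q [-0.79  0.04  1.65  0.01  1.45 -0.55]
y-axis angle -13.70859332041725
turn [ 0.00568219 -0.00377343  0.28434655]
shift after turn [ 69.44765639 -11.12222397  45.31855658]
shift mm [69.64638694  8.52764462 45.57534945]
top lid_knob_top [([0.1779, -0.3382, 0.0634], 0.9), ([0.5081, -0.3142, 0.1676], 0.57)]
top lid [([0.1771, -0.3449, 0.0027], 0.96), ([0.512, -0.316, 0.1029], 0.94), ([0.4077, -0.099, 0.0035], 0.41), ([0.5867, -0.3564, 0.1126], 0.16)]
scene lid_knob_top [([0.5094, -0.3149, 0.1639], 0.6), ([0.1819, -0.338, 0.0633], 0.57)]
scene lid [([0.509, -0.3175, 0.1031], 0.73), ([0.1802, -0.344, -0.004], 0.67)]
```

View pics/s7.png

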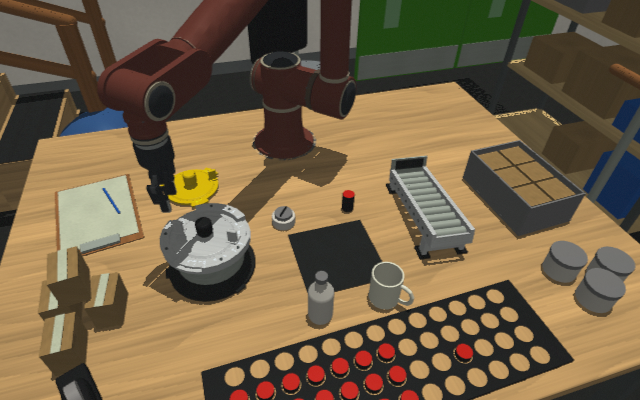

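The lid has turned and the arm has backed off. The lane, mat and bystanders look unchanged. Next is the knob.

```bash
python3 -m crank '[[0.005,-0.003,0.1,20,3,0,-0.6],[0,0,0.09,25,0,0,-0.6],[0,0,0.09,25,-4,0,-0.6],[0,0,0,0,0,0,-0.6],[0,0,0,0,0,0,-0.6]]' 20
python3 - <<'E'
from h import *
goto(.5085,-.3145,.302,-30)
E
```

```text
t: 11.08
tool_pos: [0.505, -0.3102, 0.3791]
tool_rot: [-2.715, -1.547, 0.008]
contact_force: [0.3, 0.0, -0.4]
opening: 0.0686
t 11.0833 pos [ 0.505  -0.3102  0.3791] rot [[0.51, 0.86, -0.013], [0.86, -0.51, 0.012], [0.003, -0.017, -1.0]] F [ 0.3  0.  -0.4] op 0.0686 q [-0.68 -0.    1.71  0.    1.45 -0.14]
y-axis angle -30.658133344770746
turn [-0.01687699 -0.00347602 -0.01151486]
shift after turn [-1.99311532  5.18595369 77.14341263]
shift mm [-2.19374504  6.51116074 77.037426  ]
```

```bash
python3 -m crank '[[-0.016,-0.003,-0.01,-2,5,0,-0.6],[0,0,0,0,0,0,-0.6],[0,0,0,0,0,14,-0.6],[0,0,0,0,0,0,-0.6]]' 20
python3 - <<'E'
from h import *
goto(.5085,-.3145,.302,-30)
p=eyes.get_image("scene"); cv2.imwrite("pics/s8c.png",cv2.resize(p["image"][120:300,130:300,::-1],None,fx=3.3,fy=3.3))
E
```

```text
t: 11.42
tool_pos: [0.508, -0.3167, 0.3633]
tool_rot: [-2.72, -1.572, 0.001]
contact_force: [-1.7, 0.7, -0.9]
opening: 0.0684
t 11.4167 pos [ 0.508  -0.3167  0.3633] rot [[0.499, 0.867, -0.001], [0.867, -0.499, -0.0], [-0.0, -0.0, -1.0]] F [-1.7  0.7 -0.9] op 0.0684 q [-0.68  0.02  1.72 -0.    1.41 -0.16]
y-axis angle -29.945354058531635
turn [-0.00032118  0.0004873   0.00095383]
shift after turn [ 2.17409181 -0.71301165 61.25085475]
shift mm [ 2.20460872 -0.69125089 61.25001339]
```

View pics/s8c.png

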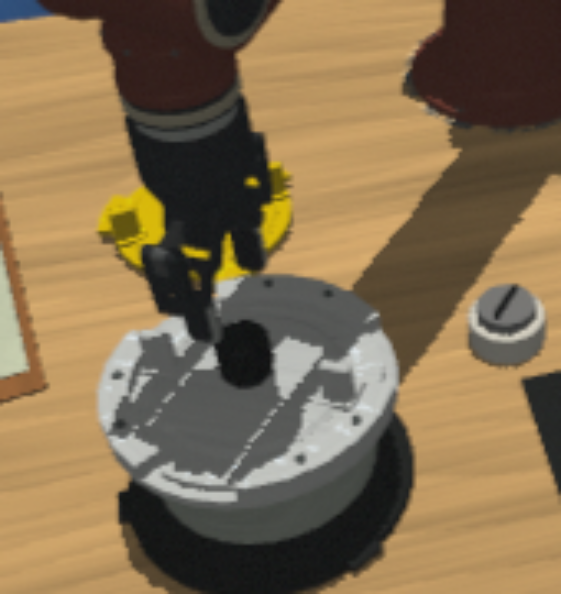

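The fingers straddle the knob (crop about 243,355), so I'll descend.

```bash
python3 -m crank '[[0,0,0,2,-0.5,18,-0.6],[0,0,0,0,0,18,-0.6],[0,0,0,0,0,12,-0.6],[0,0,0,0,0,0,-0.6]]' 30
python3 - <<'E'
from h import *
goto(.5085,-.3145,.302,-30)
E
```

```text
t: 11.8
tool_pos: [0.5094, -0.3185, 0.3199]
tool_rot: [2.714, 1.564, 0.004]
contact_force: [1.1, -0.1, -0.4]
opening: 0.0687
t 11.8 pos [ 0.5094 -0.3185  0.3199] rot [[0.501, 0.865, 0.007], [0.865, -0.501, -0.007], [-0.002, 0.009, -1.0]] F [ 1.1 -0.1 -0.4] op 0.0687 q [-0.68  0.06  1.75 -0.    1.32 -0.16]
y-axis angle -30.079134530488968
turn [ 0.00914636  0.00242101 -0.00139219]
shift after turn [ 3.00876367 -2.80404906 17.88749251]
shift mm [ 3.04800847 -2.97171762 17.85374686]
```

```bash
python3 -m crank '[[0.009,0.002,0,3,-3,6,-0.6],[0,0,0,0,0,9,-0.6],[0,0,0,0,0,0,-0.6],[0,0,0,0,0,0,0.0],[0,0,0,0,0,0,0.2],[0,0,0,0,0,0,0.4],[0,0,0,0,0,0,0.4],[0,0,0,0,0,0,0.4]]' 40
python3 - <<'E'
from h import *
goto(.5085,-.3145,.302,-30)
E
```

```text
t: 12.47
tool_pos: [0.5088, -0.3152, 0.3068]
tool_rot: [2.719, 1.567, 0.001]
contact_force: [0.7, 0.4, -1.8]
opening: 0.0386
t 12.4667 pos [ 0.5088 -0.3152  0.3068] rot [[0.502, 0.865, 0.002], [0.865, -0.502, -0.002], [-0.001, 0.003, -1.0]] F [ 0.7  0.4 -1.8] op 0.0386 q [-0.68  0.07  1.76 -0.    1.31 -0.15]
y-axis angle -30.09948772711918
turn [ 0.00309545  0.00088985 -0.00173776]
shift after turn [ 0.48763035 -0.6549077   4.78414528]
shift mm [ 0.49073472 -0.67056303  4.78165852]
```

```bash
python3 -m crank '[[0,0,0,0,0,0,1],[0,0,0,0,0,0,1],[0,0,0,0,0,-5,1],[0,0,0,0,0,-5,1],[0,0,0,0,0,-5,1],[0,0,0,0,0,0,1]]' 60
python3 - <<'E'
from h import *
goto(.5085,-.3145,.41,-30)
p=eyes.get_image("scene"); cv2.imwrite("pics/s9c.png",cv2.resize(p["image"][120:300,130:300,::-1],None,fx=3.3,fy=3.3))
E
```

```text
t: 12.97
tool_pos: [0.5082, -0.3146, 0.3211]
tool_rot: [-2.721, -1.568, 0.001]
contact_force: [0.6, -0.3, -2.9]
opening: 0.0377
t 12.9667 pos [ 0.5082 -0.3146  0.3211] rot [[0.501, 0.865, -0.001], [0.865, -0.501, 0.0], [-0.0, -0.001, -1.0]] F [ 0.6 -0.3 -2.9] op 0.0377 q [-0.68  0.05  1.75 -0.    1.33 -0.15]
y-axis angle -30.096567205167574
turn [-0.00103541  0.00025628 -0.00168528]
shift after turn [  0.29902073   0.23139486 -88.87615158]
shift mm [  0.27655536   0.13888622 -88.87641703]
```

View pics/s9c.png

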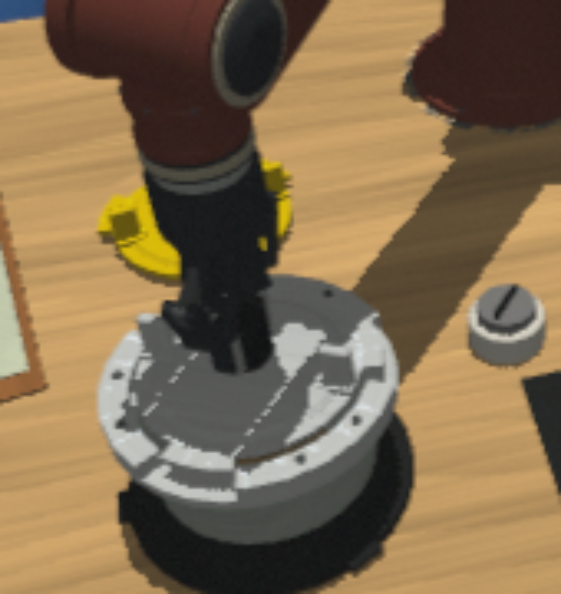

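The lid is rising level through the slots and the claws show clear of it. Now up.

```bash
python3 -m crank '[[0,0,0,0,0,-10,1],[0,0,0,0,0,-15,1],[0,0,0,0,0,-20,1],[0,0,0,0,0,-20,1],[0,0,0,0,0,-10,1],[0,0,0,0,0,0,1]]' 60
python3 - <<'E'
from h import *
goto(.568,.010,.4,-30)
p=eyes.get_image("scene"); save(p,"s10")
p=eyes.get_image("top"); save(p,"t10")
E
```

```text
t: 13.52
tool_pos: [0.5075, -0.3141, 0.3984]
tool_rot: [-2.717, -1.565, 0.005]
contact_force: [0.6, -0.1, -3.8]
opening: 0.0383
t 13.5167 pos [ 0.5075 -0.3141  0.3984] rot [[0.501, 0.865, -0.006], [0.865, -0.501, 0.004], [0.001, -0.007, -1.0]] F [ 0.6 -0.1 -3.8] op 0.0383 q [-0.68 -0.01  1.69 -0.    1.47 -0.15]
y-axis angle -30.09480529250871
turn [-0.00692393 -0.00067643 -0.00165698]
shift after turn [ 310.89468654 -109.63028577   -1.59569245]
shift mm [ 310.71334846 -110.15297051   -0.62456827]
```

View pics/s10.png

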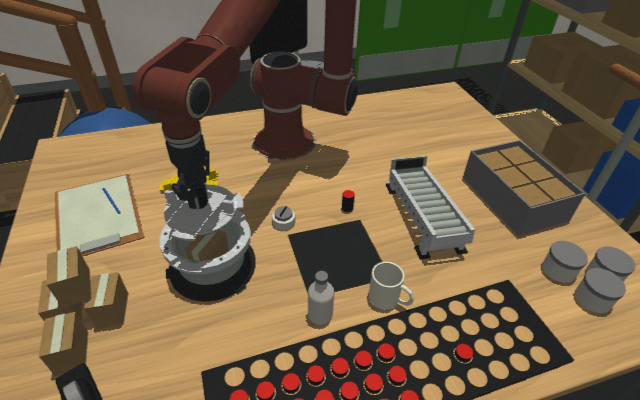

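View pics/t10.png

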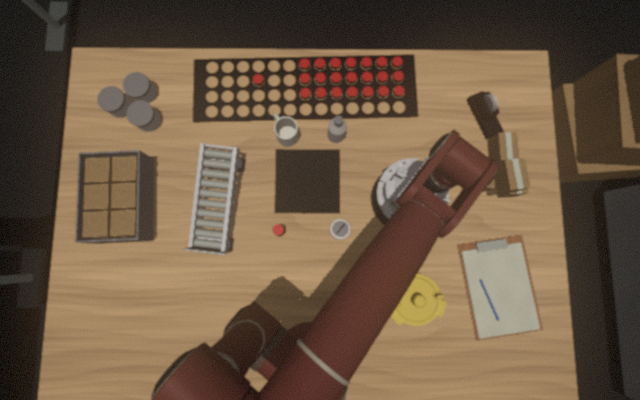

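The lid hangs free and the carton shows in the canister. Carrying the lid to the mat.

```bash
python3 -m crank '[[-0.006,0,0,12,-4,0,1],[0,0,0,20,-7,0,1],[0,0,0,26,-9,0,1],[0,0,0,26,-9,0,1],[0,0,0,26,-9,0,1],[0,0,0,26,-9,0,1],[0,0,0,26,-9,0,1],[0,0,0,26,-9,0,1]]' 60
python3 -m crank '[[0,0,0,26,-9,0,1],[0,0,0,26,-9,0,1],[0,0,0,26,-9,0,1],[0,0,0,15,-5,0,1],[0,0,0,0,0,0,1],[0,0,0,0,0,0,1]]' 60
python3 - <<'E'
from h import *
goto(.568,.010,.209,-30)
for n in("top","scene"):
    p=eyes.get_image(n); save(p,n[0]+"11")
    for q in("mat","lid"):
      print(n,q,[(np.round(d["centre"],4).tolist(),round(d["confidence"],2)) for d in spotter.mark_of(q,p)])
E
```

```text
t: 14.28
tool_pos: [0.5436, -0.1108, 0.3826]
tool_rot: [-2.711, -1.545, 0.017]
contact_force: [1.3, 0.8, -5.2]
opening: 0.0379
t: 14.78
tool_pos: [0.5604, 0.0001, 0.3722]
tool_rot: [-2.692, -1.55, 0.033]
contact_force: [-0.3, -0.5, -3.3]
opening: 0.0381
t 14.7833 pos [5.604e-01 1.000e-04 3.722e-01] rot [[0.502, 0.864, -0.036], [0.865, -0.501, 0.02], [-0.001, -0.041, -0.999]] F [-0.3 -0.5 -3.3] op 0.0381 q [-0.14 -0.07  1.79  0.02  1.46  0.39]
y-axis angle -30.126569784507524
turn [-0.04117172  0.00067856 -0.00219384]
shift after turn [ 12.39353241   1.63784326 163.22521955]
shift mm [ 12.51516617   8.32733413 163.01159651]
top mat []
top lid [([0.1781, -0.3421, -0.0014], 0.92), ([0.5548, 0.004, 0.1695], 0.81), ([0.5062, -0.3224, 0.0157], 0.64)]
scene mat [([0.5728, 0.0097, -0.0008], 0.82), ([0.5057, -0.3145, 0.0025], 0.53), ([0.5907, 0.0599, 0.2183], 0.2)]
scene lid [([0.1799, -0.3441, 0.0002], 0.87), ([0.552, 0.0016, 0.1697], 0.67)]
```

View pics/s11.png

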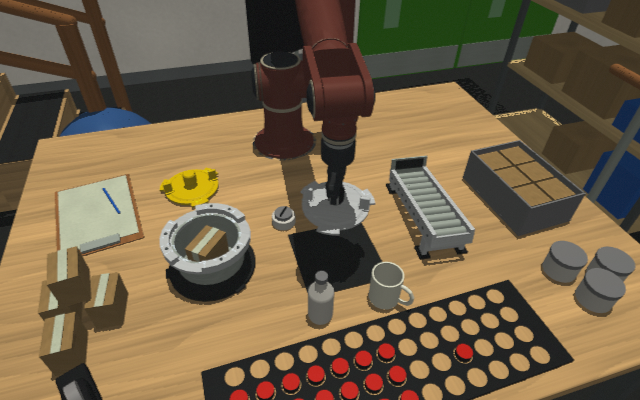

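```bash
python3 - <<'E'
import numpy as np,cv2
# mat centre from first image corners
from h import *
p=eyes.get_image("top")
a=cv2.imread("pics/t0.png"); g=cv2.cvtColor(a,cv2.COLOR_BGR2GRAY)
m=np.zeros_like(g); m[140:225,265:350]=(g[140:225,265:350]<45)*255
n,l,s,c=cv2.connectedComponentsWithStats(m); i=1+np.argmax(s[1:,4]); print(s[i],c[i])
cs,_=cv2.findContours((l==i).astype(np.uint8),0,2); r=cv2.minAreaRect(cs[0]); print(r)
print("mat centre",ray(p,r[0],.004))
E
```

```text
[302 160   8   4  11] [305.27272727 161.81818182]
((305.673095703125, 161.63462829589844), (7.0601806640625, 2.1572775840759277), 11.309932708740234)
mat centre [0.63382268 0.01614428 0.004     ]
```

```bash
python3 -m crank '[[-0.04,0,0,12,2,0,1],[0,0,0,0,0,0,1],[0,0,0,0,0,20,1],[0,0,0,0,0,20,1],[0,0,0,0,0,20,1],[0,0,0,0,0,20,1],[0,0,0,0,0,10,1],[0,0,0,0,0,0,1]]' 60
python3 - <<'E'
from h import *
goto(.568,.010,.209,-30)
p=eyes.get_image("top")
a=cv2.imread("pics/t0.png"); g=cv2.cvtColor(a,cv2.COLOR_BGR2GRAY)
m=np.zeros_like(g); m[140:222,265:350]=(g[140:222,265:350]<75)*255
n,l,s,c=cv2.connectedComponentsWithStats(m); i=1+np.argmax(s[1:,4]); print(s[i],c[i])
cs,_=cv2.findContours((l==i).astype(np.uint8),0,2); r=cv2.minAreaRect(cs[0]); print(r)
print("mat centre",ray(p,r[0],.004))
E
```

```text
t: 15.8
tool_pos: [0.57, 0.0019, 0.2854]
tool_rot: [2.726, 1.551, 0.007]
contact_force: [-0.7, -1.0, -4.3]
opening: 0.0382
t 15.8 pos [0.57   0.0019 0.2854] rot [[0.511, 0.859, 0.007], [0.86, -0.511, -0.002], [0.002, 0.007, -1.0]] F [-0.7 -1.  -4.3] op 0.0382 q [-0.13  0.02  1.85 -0.    1.26  0.41]
y-axis angle -30.73763717712557
turn [ 0.00679792 -0.00150792 -0.01286888]
shift after turn [ 6.04058714 -5.80058679 76.35998074]
shift mm [ 5.84698469 -6.39606613 76.32748697]
[ 275  150   65   63 3953] [307.08879332 180.85403491]
((307.0, 181.0), (62.0, 64.0), 90.0)
mat centre [0.56668775 0.01121095 0.004     ]
```

```bash
python3 -m crank '[[0.007,-0.001,-0.012,6,-7,0,1],[0,0,0,0,0,0,1],[0,0,0,0,0,18,1],[0,0,0,0,0,18,1],[0,0,0,0,0,18,1],[0,0,0,0,0,5,1],[0,0,0,0,0,0,1]]' 60
python3 - <<'E'
from h import *
goto(.567,.0107,.209,-30)
E
```

```text
t: 16.43
tool_pos: [0.5719, 0.0117, 0.2379]
tool_rot: [2.71, 1.568, 0.025]
contact_force: [0.1, -0.6, -3.5]
opening: 0.038
t 16.4333 pos [0.5719 0.0117 0.2379] rot [[0.498, 0.867, 0.019], [0.867, -0.498, -0.001], [0.009, 0.017, -1.0]] F [ 0.1 -0.6 -3.5] op 0.038 q [-0.11  0.09  1.87  0.    1.16  0.41]
y-axis angle -29.895121383289286
turn [ 0.01744722 -0.00860451  0.00190538]
shift after turn [-3.2706294  -3.72905867 28.93658561]
shift mm [-3.51160608 -4.23953821 28.83788862]
```

```bash
python3 -m crank '[[0.017,-0.009,0,-3.3,-4,5,1],[0,0,0,0,0,0,1],[0.002,-0.001,0,0,0,6,1],[0.002,-0.001,0,0,0,5,1],[0,0,0,0,0,0,1]]' 60
python3 - <<'E'
from h import *
goto(.567,.0107,.209,-30)
E
```

```text
t: 16.85
tool_pos: [0.5684, 0.0108, 0.2264]
tool_rot: [2.717, 1.573, 0.002]
contact_force: [-0.6, -0.2, -4.2]
opening: 0.0387
t 16.85 pos [0.5684 0.0108 0.2264] rot [[0.498, 0.867, 0.002], [0.867, -0.498, -0.001], [-0.0, 0.002, -1.0]] F [-0.6 -0.2 -4.2] op 0.0387 q [-0.11  0.1   1.88 -0.    1.16  0.41]
y-axis angle -29.848379038053203
turn [0.00223867 0.0001756  0.00264608]
shift after turn [-0.79890913 -1.16539194 17.39799109]
shift mm [-0.79271622 -1.20644323 17.39547596]
```

```bash
python3 -m crank '[[0.002,0,0,-0.8,-1.2,5,1],[0.001,0,0,0,0,4,1],[0.001,0,0,0,0,4,1],[0,0,0,0,0,0,1]]' 60
python3 -c "
from h import *
goto(.567,.0107,.209,-30)"
```

```text
t: 17.18
tool_pos: [0.5671, 0.0106, 0.2126]
tool_rot: [-2.718, -1.574, 0.001]
contact_force: [-1.7, 0.3, -4.2]
opening: 0.0384
t 17.1833 pos [0.5671 0.0106 0.2126] rot [[0.498, 0.867, -0.001], [0.867, -0.498, 0.001], [0.0, -0.001, -1.0]] F [-1.7  0.3 -4.2] op 0.0384 q [-0.11  0.12  1.89  0.    1.14  0.41]
y-axis angle -29.855970463618103
turn [-0.00129224 -0.00022719  0.00251364]
shift after turn [ 0.01980005 -0.16557635  3.61773454]
shift mm [ 0.01938838 -0.16085197  3.6179499 ]
```

```bash
python3 -m crank '[[0,0,0,0,0,2,1],[0,0,0,0,0,0,1]]' 60
python3 -m crank '[[0,0,0,0,0,1.5,1],[0,0,0,0,0,0,1]]' 60
python3 -m crank '[[0,0,0,0,0,1,1],[0,0,0,0,0,0,1]]' 60
```

```text
t: 17.35
tool_pos: [0.567, 0.0106, 0.2099]
tool_rot: [-2.717, -1.573, 0.002]
contact_force: [-0.3, -0.4, -3.8]
opening: 0.0384
t: 17.52
tool_pos: [0.5676, 0.0106, 0.2092]
tool_rot: [-2.718, -1.574, -0.0]
contact_force: [1.3, -0.0, -4.4]
opening: 0.0383
t: 17.68
tool_pos: [0.568, 0.0106, 0.2091]
tool_rot: [-2.719, -1.574, -0.002]
contact_force: [1.1, 0.3, -3.0]
opening: 0.0382
```

```bash
python3 -m crank '[[0,0,0,0,0,2,1],[0,0,0,0,0,0,1]]' 60
python3 -m crank '[[0,0,0,0,0,2,1],[0,0,0,0,0,0,1]]' 60
python3 - <<'E'
from h import *
p=eyes.get_image("scene"); save(p,"s12"); cv2.imwrite("pics/s12c.png",cv2.resize(p["image"][130:330,260:460,::-1],None,fx=3,fy=3))
E
```

```text
t: 17.85
tool_pos: [0.5687, 0.0106, 0.2094]
tool_rot: [2.718, 1.574, 0.003]
contact_force: [0.2, -0.0, -4.6]
opening: 0.0382
t: 18.02
tool_pos: [0.5694, 0.0106, 0.2091]
tool_rot: [2.717, 1.574, 0.005]
contact_force: [0.7, -0.2, -4.0]
opening: 0.0381
```

View pics/s12c.png

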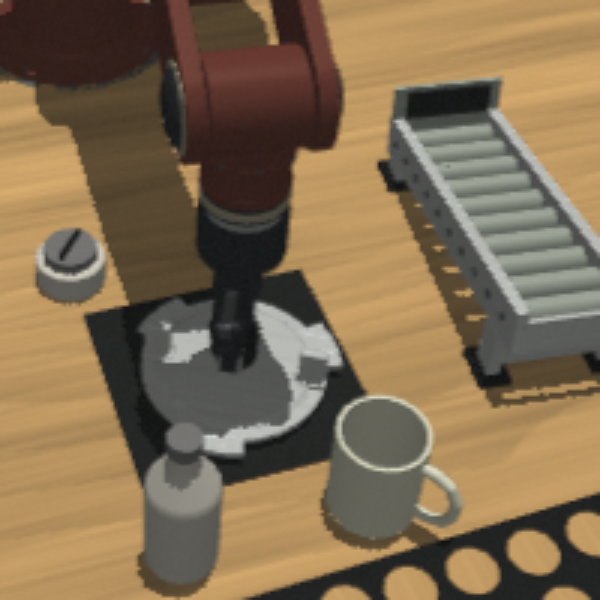

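The lid lies on the mat at about (235,370) and z has stopped at 0.209, which matches seated height. Releasing.

```bash
python3 -m crank '[[0,0,0,0,0,0,-0.05],[0,0,0,0,0,0,-0.2],[0,0,0,0,0,0,-0.5],[0,0,0,0,0,0,-0.5],[0,0,0,0,0,0,-0.5],[0,0,0,0,0,-10,-0.5],[0,0,0,0,0,-20,-0.5],[0,0,0,0,0,-30,-0.5]]' 40
python3 -m crank '[[0,0,0,0,0,-35,-0.5],[0,0,0,0,0,-35,-0.5],[0,0,0,0,0,-35,-0.5],[0,0,0,0,0,-35,-1],[0,0,0,0,0,0,-1]]' 40
python3 - <<'E'
from h import *
goto(.508,-.3145,.4)
for n in("top","scene"):
    p=eyes.get_image(n); save(p,n[0]+"13")
    for q in("lid","carton","disc_stack","timer","bottle","mug","bed","lane_stop","lane_upper","canister"):
      print(n,q,[(np.round(d["centre"],4).tolist(),round(d["confidence"],2)) for d in spotter.mark_of(q,p)])
    cv2.imwrite("pics/%s13c.png"%n[0],cv2.resize(p["image"][140:250,360:470,::-1] if n=="top" else p["image"][190:310,145:265,::-1],(600,600),interpolation=cv2.INTER_CUBIC))
E
```

```text
t: 18.73
tool_pos: [0.5669, 0.0106, 0.2642]
tool_rot: [-2.714, -1.571, 0.009]
contact_force: [0.6, 0.3, 0.4]
opening: 0.0636
t: 19.15
tool_pos: [0.5673, 0.0104, 0.4198]
tool_rot: [2.719, 1.574, 0.003]
contact_force: [0.5, 0.2, 1.5]
opening: 0.0846
t 19.15 pos [0.5673 0.0104 0.4198] rot [[0.498, 0.867, 0.001], [0.867, -0.498, 0.001], [0.001, 0.001, -1.0]] F [0.5 0.2 1.5] op 0.0846 q [-0.11 -0.09  1.73  0.    1.5   0.41]
y-axis angle -29.85799815589979
shift mm [-311.35751485  110.3183412    19.50689523]
top lid [([0.1819, -0.3424, -0.0013], 0.73), ([0.5681, 0.0133, 0.0049], 0.66)]
top carton [([0.5044, -0.3227, 0.0093], 0.9)]
top disc_stack []
top timer [([0.4071, -0.097, -0.0004], 0.74)]
top bottle [([0.7258, -0.0911, 0.001], 0.57)]
top mug []
top bed [([0.4982, 0.3082, 0.0702], 0.97)]
top lane_stop [([0.3446, 0.3233, 0.051], 0.74)]
top lane_upper [([0.5971, 0.2985, 0.0857], 0.91), ([0.3446, 0.3239, 0.0506], 0.44), ([0.5708, 0.0102, 0.068], 0.18)]
top canister [([0.507, -0.3141, 0.0012], 0.84), ([0.5688, 0.0103, 0.0071], 0.38)]
scene lid [([0.5702, 0.0098, 0.0019], 0.79), ([0.1786, -0.344, -0.0036], 0.79)]
scene carton [([0.5066, -0.3185, 0.0152], 0.61)]
scene disc_stack [([0.3983, 0.0953, -0.0004], 0.51), ([0.5061, -0.3178, 0.0141], 0.32)]
scene timer [([0.4028, -0.0945, 0.0021], 0.71)]
scene bottle [([0.7282, -0.0882, -0.0021], 0.63)]
scene mug [([0.7261, 0.0824, -0.001], 0.64)]
scene bed [([0.4965, 0.3085, 0.0724], 0.85), ([0.5925, 0.2954, 0.0876], 0.37)]
scene lane_stop [([0.34, 0.3243, 0.0493], 0.74), ([0.5373, -0.0501, 0.0576], 0.23)]
scene lane_upper [([0.5946, 0.295, 0.0905], 0.56), ([0.7308, -0.0882, -0.0004], 0.35)]
scene canister [([0.5073, -0.3128, 0.0031], 0.66)]
```

View pics/s13.png

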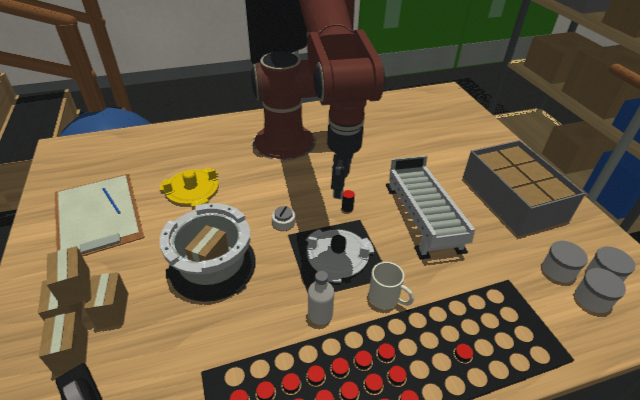

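View pics/t13c.png

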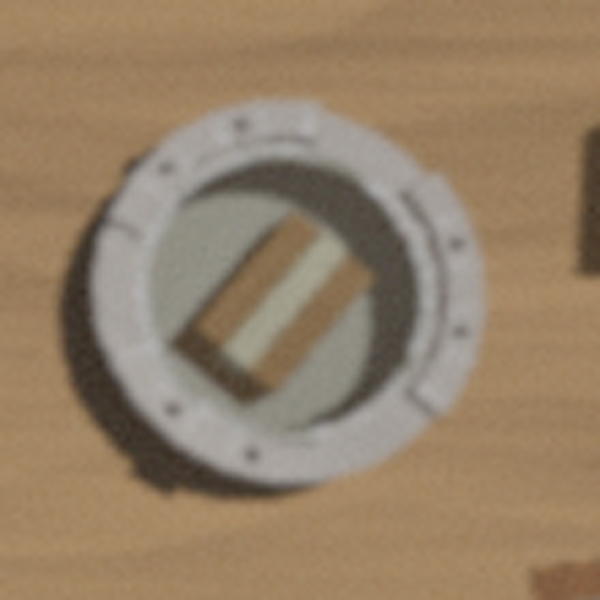

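View pics/s13c.png

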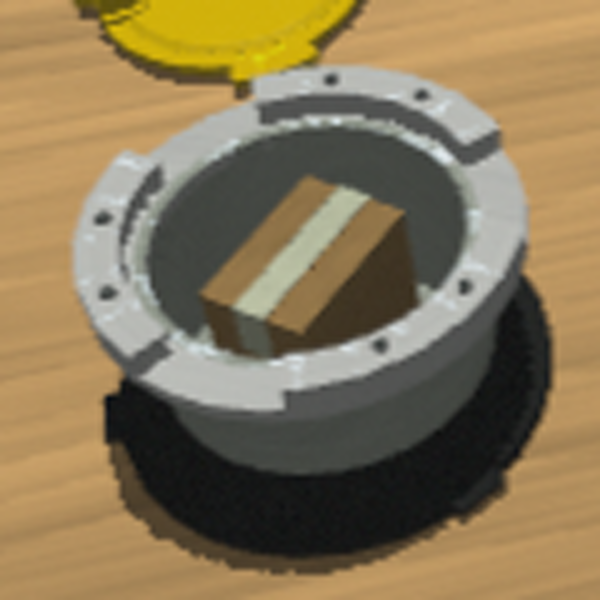

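The lid lies knob up in the middle of the mat and the bystanders haven't moved. The carton's top corners in the top crop are about (298,208), (375,268), (272,390) and (195,330). In the scene crop they are (308,175), (407,210), (302,335) and (202,295).

```bash
python3 - <<'E'
from h import *
T=eyes.get_image("top");S=eyes.get_image("scene")
for p,cr,s,o in((T,[(298,208),(375,268),(272,390),(195,330)],110/600,(360,140)),(S,[(308,175),(407,210),(302,335),(202,295)],.2,(145,190))):
  w=np.array([ray(p,(c[0]*s+o[0]-.4,c[1]*s+o[1]-.4),.098) for c in cr])[:,:2]
  print(w.round(4).tolist(),"centre",w.mean(0))
  for i in range(4):
    d=w[(i+1)%4]-w[i]; print(np.hypot(*d),np.degrees(np.arctan2(d[1],d[0])))
  print([(np.round(d["centre"],4).tolist(),round(d["confidence"],2)) for d in spotter.look_for("carton",p)])
for q in ("bed","lane_stop","lane_upper"):
  A=[]
  for p in(T,S): A+= [d["centre"] for d in spotter.mark_of(q,p)[:1]]
  print(q,np.round(A,4).tolist())
cv2.imwrite("pics/lane.png",cv2.resize(T["image"][135:260,175:255,::-1],None,fx=4.8,fy=4.8,interpolation=cv2.INTER_CUBIC))
print(T["shot"])
E
```

```text
[[0.5599, -0.327], [0.5251, -0.37], [0.4545, -0.3087], [0.4888, -0.2658]] centre [ 0.5070681  -0.31787847]
0.05537433661786495 -129.0050633716871
0.0934680407165867 138.99652963685423
0.054909616927930435 51.367465324867226
0.09380980729173327 -40.71149481918393
[([0.4996, -0.3133, 0.0958], 0.86), ([0.4931, 0.3027, 0.0728], 0.63)]
[[0.4553, -0.3101], [0.4941, -0.2647], [0.5624, -0.3242], [0.5234, -0.3681]] centre [ 0.50877962 -0.31676771]
0.059760108399617824 49.474619737114615
0.09061531335368699 -41.08228339491388
0.058730520852947825 -131.5898368967469
0.08952012524761346 139.57636861661672
[([0.5174, -0.3137, 0.0991], 0.69), ([0.417, 0.0904, 0.0426], 0.5)]
bed [[0.4954, 0.3063, 0.0679], [0.4957, 0.306, 0.0713]]
lane_stop [[0.3421, 0.3237, 0.0509]]
lane_upper [[0.5971, 0.2991, 0.0863], [0.5944, 0.2927, 0.0886]]
35
```

View pics/lane.png

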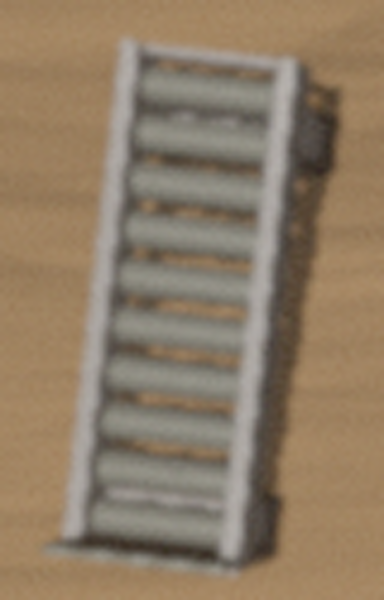

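```bash
python3 -m crank '[[0,0,0,-15,5,0,-1],[0,0,0,-25,9,0,-1],[0,0,0,-25,9,0,-1],[0,0,0,-25,9,0,-1],[0,0,0,-25,9,0,-1],[0,0,0,-25,9,0,-1],[0,0,0,-25,9,0,-1],[0,0,0,-25,9,0,-1]]' 40
python3 -m crank '[[0,0,0,-25,9,0,-1],[0,0,0,-25,9,0,-1],[0,0,0,-25,9,0,-1],[0,0,0,-25,9,0,-1],[0,0,0,-12,5,0,-1],[0,0,-0.1,0,0,0,-1],[0,0,-0.12,0,0,0,-1],[0,0,-0.12,0,0,0,-1]]' 40
python3 -m crank '[[0,0,-0.12,0,0,0,-1],[0,0,-0.12,0,0,0,-1],[0,0,-0.12,0,0,0,-1],[0,0,-0.12,0,0,0,-1],[0,0,-0.12,0,0,0,-1],[0,0,-0.12,0,0,0,-1],[0,0,-0.12,0,0,0,-1],[0,0,0,0,0,0,-1]]' 40
python3 - <<'E'
from h import *
goto(.508,-.3173,.228,49)
T=eyes.get_image("top")
# lane centreline
for s in((140,70,275,70),(85,530,225,530)):
  f=lambda u,v,z:ray(T,(175+u/4.8-.4,135+v/4.8-.4),z)
  z=.09 if s[1]<100 else .055
  print(f(s[0],s[1],z),f(s[2],s[3],z))
E
```

```text
t: 21.42
tool_pos: [0.5302, -0.1913, 0.4094]
tool_rot: [-2.702, -1.583, 0.014]
contact_force: [0.8, -1.6, 0.9]
opening: 0.0852
t: 22.08
tool_pos: [0.508, -0.3202, 0.4092]
tool_rot: [-2.39, -2.023, 0.011]
contact_force: [0.4, -0.0, -0.5]
opening: 0.0852
t: 22.75
tool_pos: [0.5096, -0.3173, 0.4086]
tool_rot: [-1.3, -2.844, -0.003]
contact_force: [0.7, -0.7, -0.6]
opening: 0.0855
t 22.75 pos [ 0.5096 -0.3173  0.4086] rot [[-0.654, 0.756, -0.012], [0.756, 0.654, 0.008], [0.014, -0.004, -1.0]] F [ 0.7 -0.7 -0.6] op 0.0855 q [-0.68 -0.    1.66 -0.    1.5  -1.39]
y-axis angle 40.8639407864577
turn [-0.00300097 -0.01379751 -0.14202553]
shift after turn [  1.23742054  -1.04054014 180.55778925]
shift mm [ -1.36684484  -0.48856072 180.55919316]
[0.65144827 0.33837564 0.09      ] [0.65184809 0.24906014 0.09      ]
[0.34925485 0.37152252 0.055     ] [0.34950443 0.27944695 0.055     ]
```

```bash
python3 -m crank '[[-0.003,-0.014,-0.07,0,0,0,-1],[0,0,-0.07,0,0,0,-1],[0,0,0,1,-1,25,-1],[0,0,0,0,0,30,-1],[0,0,0,0,0,20,-1],[0,0,0,0,0,5,-1],[0,0,0,0,0,0,-1]]' 40
python3 - <<'E'
from h import *
goto(.508,-.3173,.228,49)
for n in("top","scene"):
    p=eyes.get_image(n); save(p,n[0]+"14")
    cv2.imwrite("pics/%s14c.png"%n[0],cv2.resize(p["image"][140:250,360:470,::-1] if n=="top" else p["image"][150:310,125:285,::-1],(600,600),interpolation=cv2.INTER_CUBIC))
E
```

```text
t: 23.38
tool_pos: [0.51, -0.3163, 0.3292]
tool_rot: [1.126, 2.925, -0.002]
contact_force: [-0.5, 0.3, -0.4]
opening: 0.0855
t 23.3833 pos [ 0.51   -0.3163  0.3292] rot [[-0.742, 0.671, 0.006], [0.671, 0.742, -0.004], [-0.007, 0.001, -1.0]] F [-0.5  0.3 -0.4] op 0.0855 q [-0.68  0.05  1.74  0.    1.34 -1.52]
y-axis angle 47.88120274555855
turn [ 0.00115723  0.00682595 -0.01953079]
shift after turn [  0.82685632  -2.05788686 101.15833038]
shift mm [  1.47579092  -2.19743587 101.14800894]
```

View pics/s14c.png

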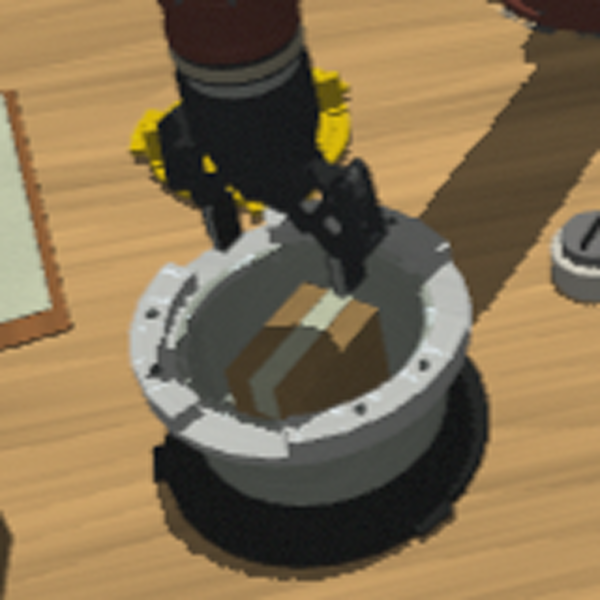

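The jaws line up with the carton's sides. I'll descend in stages.

```bash
python3 -m crank '[[0.001,0.006,-0.02,1,-2,0,-1],[0,0,0,0,0,0,-1],[0,0,0,0,0,15,-1],[0,0,0,0,0,10,-1],[0,0,0,0,0,0,-1]]' 40
python3 - <<'E'
from h import *
goto(.508,-.3173,.228,49)
p=eyes.get_image("scene"); cv2.imwrite("pics/s15c.png",cv2.resize(p["image"][150:310,125:285,::-1],(600,600),interpolation=cv2.INTER_CUBIC))
E
```

```text
t: 23.9
tool_pos: [0.5098, -0.3189, 0.3112]
tool_rot: [1.093, 2.93, -0.007]
contact_force: [-0.4, -0.4, 0.3]
opening: 0.0856
t 23.9 pos [ 0.5098 -0.3189  0.3112] rot [[-0.756, 0.655, 0.012], [0.655, 0.756, -0.009], [-0.015, 0.0, -1.0]] F [-0.4 -0.4  0.3] op 0.0856 q [-0.68  0.07  1.76  0.    1.3  -1.54]
y-axis angle 49.09080124118575
turn [0.00049551 0.01480519 0.00158117]
shift after turn [2.39020275e+00 7.48566628e-03 8.31896570e+01]
shift mm [ 3.62155177e+00 -2.89721632e-02  8.31451483e+01]
```

View pics/s15c.png

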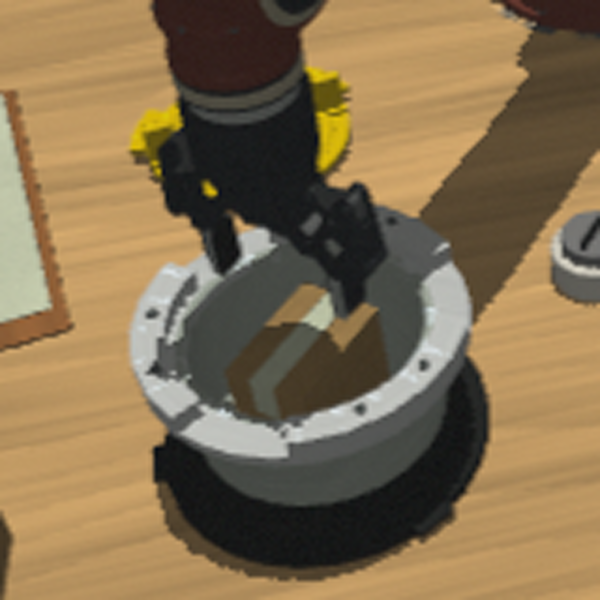

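```bash
python3 -m crank '[[0,0.015,0,2.4,0,0,-1],[0,0.004,0,0,0,10,-1],[0,0.004,0,0,0,12,-1],[0,0.004,0,0,0,12,-1],[0,0,0,0,0,0,-1]]' 40
python3 - <<'E'
from h import *
goto(.508,-.3173,.228,49)
p=eyes.get_image("scene"); cv2.imwrite("pics/s16c.png",cv2.resize(p["image"][150:310,125:285,::-1],(600,600),interpolation=cv2.INTER_CUBIC))
E
```

```text
t: 24.37
tool_pos: [0.5077, -0.317, 0.2746]
tool_rot: [-1.093, -2.931, -0.009]
contact_force: [0.5, 0.6, -1.0]
opening: 0.0854
t 24.3667 pos [ 0.5077 -0.317   0.2746] rot [[-0.756, 0.655, -0.01], [0.655, 0.756, 0.01], [0.014, 0.001, -1.0]] F [ 0.5  0.6 -1. ] op 0.0854 q [-0.68  0.11  1.78  0.    1.27 -1.54]
y-axis angle 49.08155405938092
turn [ 0.00055875 -0.01437472  0.00142745]
shift after turn [-4.06391286e-01 -4.19616399e-02  4.65645647e+01]
shift mm [-1.07559951 -0.06903459 46.55388187]
```

View pics/s16c.png

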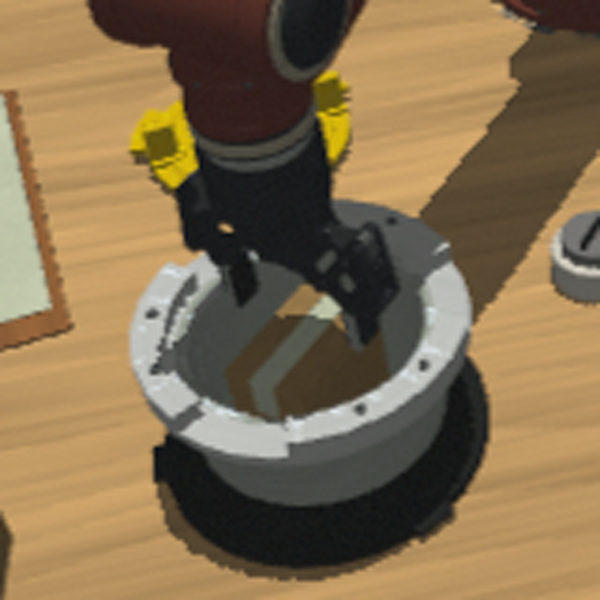

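```bash
python3 -m crank '[[0,-0.013,0,-0.5,0,0,-1],[0,0.001,0,0,0,9,-1],[0,0.001,0,0,0,9,-1],[0,0.001,0,0,0,8,-1],[0,0,0,0,0,0,-1]]' 40
python3 - <<'E'
from h import *
goto(.508,-.3173,.228,49)
E
```

```text
t: 24.83
tool_pos: [0.5087, -0.3178, 0.2476]
tool_rot: [-1.098, -2.943, -0.001]
contact_force: [-0.5, 0.8, -0.3]
opening: 0.0854
t 24.8333 pos [ 0.5087 -0.3178  0.2476] rot [[-0.756, 0.655, -0.0], [0.655, 0.756, 0.001], [0.001, 0.001, -1.0]] F [-0.5  0.8 -0.3] op 0.0854 q [-0.68  0.14  1.8   0.    1.21 -1.54]
y-axis angle 49.082613599799885
turn [ 0.00063278 -0.00060456  0.00144207]
shift after turn [ 0.82170942 -0.10888447 19.55567528]
shift mm [ 0.81005173 -0.12008245 19.55609609]
```

```bash
python3 -m crank '[[0,0.001,0,0.8,0,9,-1],[0,0.001,0,0,0,9,-1],[0,0,0,0,0,0,-1],[0,0,0,0,0,0,-0.6],[0,0,0,0,0,0,-0.4],[0,0,0,0,0,0,0],[0,0,0,0,0,0,0.2],[0,0,0,0,0,0,0.2]]' 30
python3 - <<'E'
from h import *
goto(.508,-.3173,.228,49)
E
```

```text
t: 25.5
tool_pos: [0.5078, -0.3173, 0.2267]
tool_rot: [-1.097, -2.94, -0.002]
contact_force: [0.5, -0.4, -1.8]
opening: 0.0598
t 25.5 pos [ 0.5078 -0.3173  0.2267] rot [[-0.756, 0.655, -0.003], [0.655, 0.756, 0.003], [0.004, -0.0, -1.0]] F [ 0.5 -0.4 -1.8] op 0.0598 q [-0.68  0.17  1.81  0.    1.17 -1.54]
y-axis angle 49.076008204537025
turn [-2.64740034e-05 -3.89664176e-03  1.32654520e-03]
shift after turn [-0.18078679  0.16843047 -1.28026618]
shift mm [-0.17601993  0.16815991 -1.28096581]
```

Opening is 59.8 mm, so the carton is gripped squarely. Lifting it.

```bash
python3 -m crank '[[0,0,0,0,0,0,0.6],[0,0,0,0,0,-6,0.6],[0,0,0,0,0,-12,0.6],[0,0,0,0,0,-18,0.6],[0,0,0,0,0,-25,0.6],[0,0,0,0,0,-25,0.6],[0,0,0,0,0,-25,0.6],[0,0,0,0,0,0,0.6]]' 45
python3 -m crank '[[0,0,0,0,0,-25,0.6],[0,0,0,0,0,-25,0.6],[0,0,0,0,0,-10,0.6],[0,0,0,0,0,0,0.6]]' 45
cat >> h.py <<'E'
def place(h=0.0,off=.214,up=(.596,.297,.087),lane=-6.0):
    o=st(); Rm=R.from_rotvec(o["tool_rot"]).as_matrix(); p=np.array(o["tool_pos"])
    l=np.radians(lane); lx=np.array([np.cos(l)*np.cos(.14),np.sin(l)*np.cos(.14),np.sin(.14)])
    ly=np.array([-np.sin(l),np.cos(l),0]); lz=np.cross(lx,ly)
    G=np.stack([-lx,ly,-lz],1)
    t=np.array(up)+lz*(off+h); print("target",t,"turn",R.from_matrix(Rm.T@G).as_rotvec(),"shift now",Rm.T@(t-p)*1000,"shift after",G.T@(t-p)*1000)
E
python3 - <<'E'
from h import *
place(.05)
p=eyes.get_image("scene"); save(p,"s17")
E
```

```text
t: 26.17
tool_pos: [0.5069, -0.316, 0.3424]
tool_rot: [-1.094, -2.933, -0.008]
contact_force: [1.1, -1.0, -1.8]
opening: 0.0594
t: 26.5
tool_pos: [0.5067, -0.3157, 0.4033]
tool_rot: [-1.093, -2.932, -0.009]
contact_force: [0.2, -0.7, -2.5]
opening: 0.0595
t 26.5 pos [ 0.5067 -0.3157  0.4033] rot [[-0.756, 0.655, -0.009], [0.655, 0.756, 0.01], [0.013, 0.001, -1.0]] F [ 0.2 -0.7 -2.5] op 0.0595 q [-0.68 -0.01  1.68  0.    1.49 -1.54]
target [0.55936243 0.30085076 0.34841702] turn [-0.03721748 -0.14816494 -0.60845082] shift now [362.98210176 500.4570703   60.44062197] shift after [ 19.56809511 618.63515399  52.66868225]
```

View pics/s17.png

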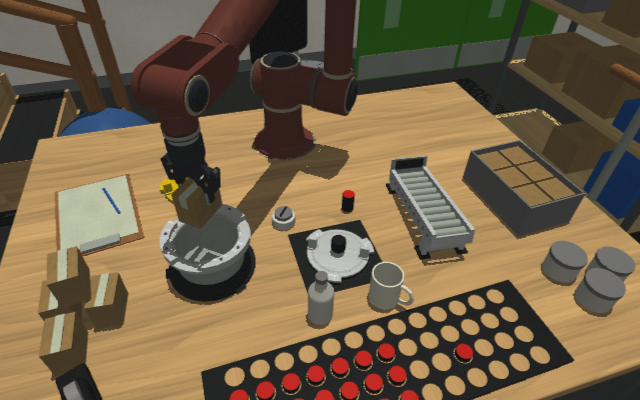

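The carton hangs upright and clear of the collar. I'll turn it to the lane direction, then carry it over.

```bash
python3 -m crank '[[0,-0.005,-0.1,0,0,0,0.6],[0,-0.005,-0.1,0,0,0,0.6],[0,0,-0.1,0,0,0,0.6],[0,0,-0.1,0,0,0,0.6],[0,0,-0.1,0,0,0,0.6],[0,0,-0.1,0,0,0,0.6],[0,0,0,0,0,0,0.6]]' 45
python3 -m crank '[[0,0,0,0.3,15,0,0.6],[0,0,0,0.5,25,0,0.6],[0,0,0,0.5,28,0,0.6],[0,0,0,0.5,28,0,0.6],[0,0,0,0.5,28,0,0.6],[0,0,0,0.5,28,0,0.6],[0,0,0,0.5,28,0,0.6],[0,0,0,0,10,0,0.6]]' 45
python3 - <<'E'
from h import *
place(.05)
E
```

```text
t: 27.13
tool_pos: [0.5041, -0.3136, 0.3832]
tool_rot: [-0.132, -3.117, -0.03]
contact_force: [-0.5, 0.6, -3.0]
opening: 0.0596
t: 27.8
tool_pos: [0.5159, -0.1143, 0.3726]
tool_rot: [-0.174, -3.096, -0.048]
contact_force: [0.9, -0.3, -2.9]
opening: 0.0596
t 27.8 pos [ 0.5159 -0.1143  0.3726] rot [[-0.993, 0.113, -0.038], [0.111, 0.993, 0.033], [0.042, 0.028, -0.999]] F [ 0.9 -0.3 -2.9] op 0.0596 q [-0.36 -0.15  1.86  0.02  1.48 -1.82]
target [0.55936243 0.30085076 0.34841702] turn [ 0.02807948 -0.18166379 -0.00948333] shift now [  1.99946671 416.56427557  36.13764473] shift after [  3.5019696  417.4356547   23.89421069]
```

```bash
python3 -m crank '[[0.014,-0.02,0,0,10,-10,0.6],[0.014,-0.02,0,0,20,-10,0.6],[0,0,0,0,28,-4,0.6],[0,0,0,0,28,-4,0.6],[0,0,0,0,28,-3,0.6],[0,0,0,0,28,-3,0.6],[0,0,0,0,28,-3,0.6],[0,0,0,0,10,0,0.6]]' 45
python3 - <<'E'
from h import *
place(.05)
E
```

```text
t: 28.47
tool_pos: [0.5348, 0.0752, 0.4017]
tool_rot: [-0.202, -3.122, -0.002]
contact_force: [0.0, 0.0, -2.7]
opening: 0.0594
t 28.4667 pos [0.5348 0.0752 0.4017] rot [[-0.992, 0.129, -0.013], [0.129, 0.992, 0.002], [0.013, 0.0, -1.0]] F [ 0.   0.  -2.7] op 0.0594 q [ 0.   -0.15  1.81  0.    1.49 -1.44]
target [0.55936243 0.30085076 0.34841702] turn [-0.00122796 -0.15324613 -0.02468161] shift now [  4.08345472 226.88311552  53.39583059] shift after [  6.62897718 226.95021581  52.85256511]
```

```bash
python3 -m crank '[[0,0,0,0,15,-2,0.6],[0,0,0,0.5,28,-3,0.6],[0,0,0,0.5,28,-3,0.6],[0,0,0,0.5,28,-3,0.6],[0,0,-0.01,0.5,28,-3,0.6],[0,0,-0.01,0.5,28,-3,0.6],[0,0,0,0,28,-3,0.6],[0,0,0,0,15,0,0.6]]' 45
python3 - <<'E'
from h import *
place(.05)
E
```

```text
t: 29.13
tool_pos: [0.5566, 0.2797, 0.4119]
tool_rot: [-0.195, -3.11, 0.009]
contact_force: [0.3, 0.1, -2.4]
opening: 0.0593
t 29.1333 pos [0.5566 0.2797 0.4119] rot [[-0.992, 0.125, -0.025], [0.125, 0.992, -0.004], [0.025, -0.008, -1.0]] F [ 0.3  0.1 -2.4] op 0.0593 q [ 0.35  0.05  1.6   0.    1.51 -1.1 ]
target [0.55936243 0.30085076 0.34841702] turn [-0.00872759 -0.16466046 -0.0198716 ] shift now [-1.62149663 21.82147423 63.30144641] shift after [ 8.3656294  21.33650319 62.93368719]
```

```bash
python3 -m crank '[[-0.004,-0.05,-0.01,0,10,0,0.6],[-0.004,-0.05,-0.01,0,10,0,0.6],[0,-0.05,0,0,0,0,0.6],[0,0,0,0,0,0,0.6],[0,0,0,0,0,0,0.6]]' 45
python3 - <<'E'
from h import *
place(.05)
for n in("top","scene"):
    p=eyes.get_image(n); save(p,n[0]+"18")
E
```

```text
t: 29.55
tool_pos: [0.5581, 0.3038, 0.4045]
tool_rot: [0.161, 3.016, -0.016]
contact_force: [0.3, -1.0, -2.5]
opening: 0.0596
t 29.55 pos [0.5581 0.3038 0.4045] rot [[-0.987, 0.107, 0.12], [0.105, 0.994, -0.017], [-0.121, -0.004, -0.993]] F [ 0.3 -1.  -2.5] op 0.0596 q [ 0.39  0.05  1.61 -0.06  1.37 -1.06]
target [0.55936243 0.30085076 0.34841702] turn [-0.0043067  -0.01859424 -0.00166335] shift now [ 5.24645077 -2.57234383 55.91381027] shift after [ 6.28952375 -2.80330503 55.7949796 ]
```

View pics/s18.png

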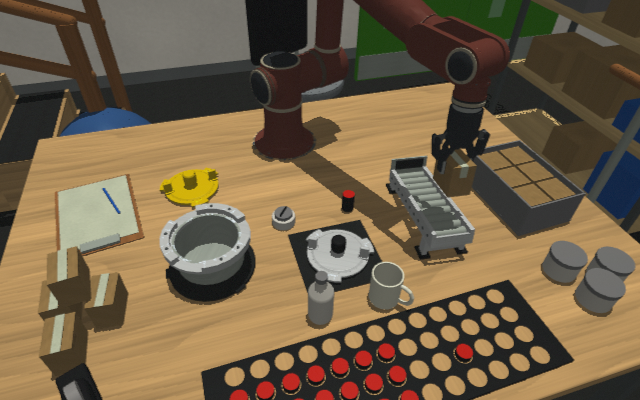

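View pics/t18.png

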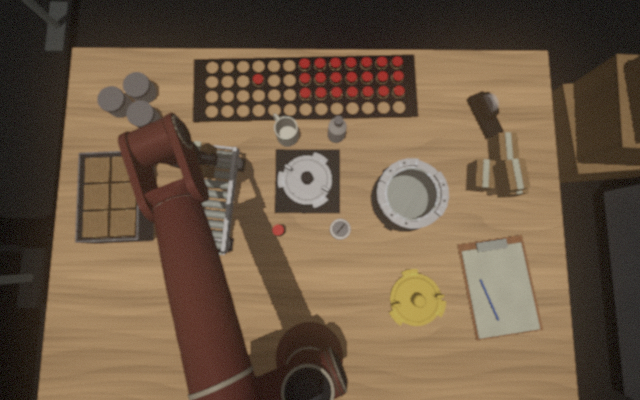

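The carton is over the upper end of the lane, tilted with it. Lowering.

```bash
python3 -m crank '[[-0.004,-0.018,0,5,-2.5,0,0.6],[0,0,0,0,0,0,0.6],[0,0,0,0,0,15,0.6],[0,0,0,0,0,20,0.6],[0,0,0,0,0,20,0.6],[0,0,0,0,0,10,0.6],[0,0,0,0,0,0,0.6]]' 45
python3 - <<'E'
from h import *
place(.01)
p=eyes.get_image("scene"); cv2.imwrite("pics/s19c.png",cv2.resize(p["image"][110:270,370:530,::-1],(600,600),interpolation=cv2.INTER_CUBIC))
E
```

```text
t: 30.23
tool_pos: [0.5627, 0.2978, 0.3359]
tool_rot: [0.168, 2.995, -0.01]
contact_force: [-0.3, -1.0, -3.2]
opening: 0.0595
t 30.2333 pos [0.5627 0.2978 0.3359] rot [[-0.984, 0.111, 0.14], [0.11, 0.994, -0.014], [-0.141, 0.001, -0.99]] F [-0.3 -1.  -3.2] op 0.0595 q [ 0.38  0.1   1.68 -0.07  1.24 -1.06]
target [0.56491358 0.30026731 0.30880838] turn [ 0.00045361  0.00156315 -0.00703202] shift now [ 1.90062541  2.67530208 27.14662805] shift after [ 1.83928726  2.70076627 27.14833174]
```

View pics/s19c.png

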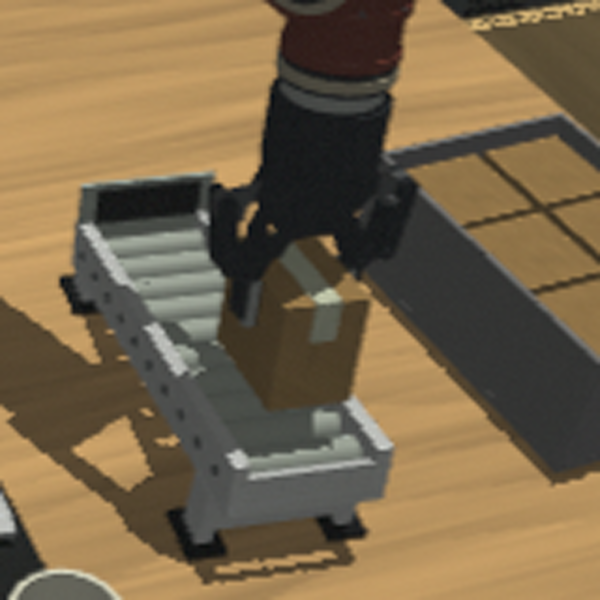

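```bash
python3 -m crank '[[0,0,-0.005,1.5,2,5,0.6],[0,0,0,0,0,9,0.6],[0,0,0,0,0,8,0.6],[0,0,0,0,0,0,0.6]]' 45
python3 - <<'E'
from h import *
place(.0)
for n in("top","scene"):
    p=eyes.get_image(n); save(p,n[0]+"20")
    if n=="scene":cv2.imwrite("pics/s20c.png",cv2.resize(p["image"][150:270,380:500,::-1],(600,600),interpolation=cv2.INTER_CUBIC))
E
```

```text
t: 30.62
tool_pos: [0.5654, 0.3002, 0.3156]
tool_rot: [0.159, 2.992, -0.007]
contact_force: [-0.9, -0.4, -3.3]
opening: 0.0595
t 30.6167 pos [0.5654 0.3002 0.3156] rot [[-0.984, 0.106, 0.145], [0.105, 0.994, -0.012], [-0.145, 0.003, -0.989]] F [-0.9 -0.4 -3.3] op 0.0595 q [ 0.38  0.13  1.69 -0.07  1.2  -1.06]
target [0.56630136 0.30012145 0.29890622] turn [ 0.00279317  0.00582001 -0.00190966] shift now [1.51399736e+00 1.50753719e-03 1.66165615e+01] shift after [ 1.41721388  0.05073124 16.62501847]
```

View pics/s20c.png

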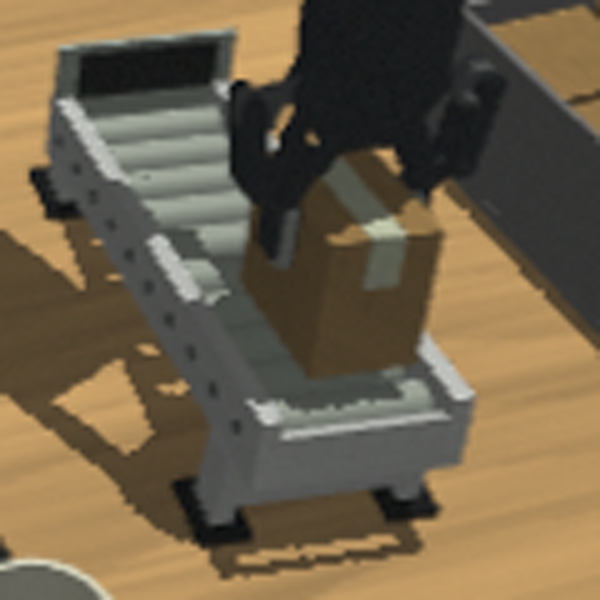

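```bash
python3 -m crank '[[0.002,0.005,0,1,0,6,0.6],[0,0,0,0,0,5,0.6],[0,0,0,0,0,0,0.6]]' 45
python3 -m crank '[[0,0,0,0,0,2,0.6],[0,0,0,0,0,0,0.6]]' 45
python3 - <<'E'
from h import *
place(.0)
p=eyes.get_image("scene")
cv2.imwrite("pics/s21c.png",cv2.resize(p["image"][150:270,380:500,::-1],(600,600),interpolation=cv2.INTER_CUBIC))
E
```

```text
t: 30.97
tool_pos: [0.5669, 0.3006, 0.3073]
tool_rot: [0.16, 2.992, -0.006]
contact_force: [0.0, -0.6, -3.6]
opening: 0.0594
t: 31.13
tool_pos: [0.5672, 0.3006, 0.305]
tool_rot: [0.16, 2.992, -0.006]
contact_force: [0.1, 0.4, -2.8]
opening: 0.0596
t 31.1333 pos [0.5672 0.3006 0.305 ] rot [[-0.984, 0.106, 0.144], [0.106, 0.994, -0.012], [-0.145, 0.003, -0.989]] F [ 0.1  0.4 -2.8] op 0.0596 q [ 0.38  0.14  1.69 -0.07  1.18 -1.06]
target [0.56630136 0.30012145 0.29890622] turn [ 0.00321558  0.00528023 -0.00208716] shift now [ 1.72762866 -0.60420695  5.91074528] shift after [ 1.69762702 -0.58160827  5.92169494]
```

View pics/s21c.png

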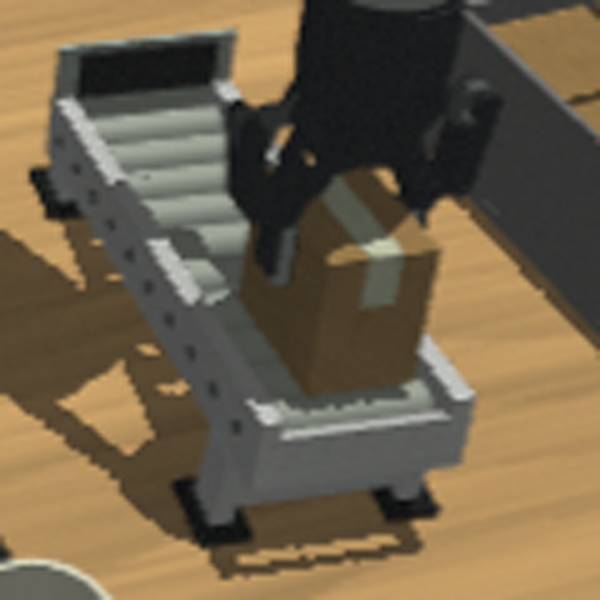

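```bash
python3 - <<'E'
from h import *
p=eyes.get_image("scene");t=eyes.get_image("top")
l=np.radians(-6.); lx=np.array([np.cos(l)*np.cos(.14),np.sin(l)*np.cos(.14),np.sin(.14)])
ly=np.array([-np.sin(l),np.cos(l),0]); lz=np.cross(lx,ly); up=np.array([.596,.297,.087])
o=ctrl.get_obs(); Rm=R.from_rotvec(o["tool_rot"]).as_matrix(); pos=np.array(o["tool_pos"])
im=cv2.resize(p["image"][150:270,380:500,::-1],(800,800)*1,interpolation=cv2.INTER_CUBIC)[:,:800]
im=cv2.resize(p["image"][150:270,380:500,::-1],(600,600),interpolation=cv2.INTER_CUBIC)
def pt(X): u=proj(p,X); return tuple(int(v) for v in (u-[380,150]+.5)*5)
B=lambda x,y,z: up+lx*(x-.1)+ly*y+lz*z
for y in(-.046,.046): cv2.line(im,pt(B(-.165,y,.01)),pt(B(.165,y,.01)),(0,0,255),1)
cv2.line(im,pt(B(.165,-.058,.01)),pt(B(.165,.058,.01)),(0,0,255),1)
cv2.line(im,pt(B(-.155,-.046,.041)),pt(B(-.155,.046,.041)),(0,0,255),1)
for zz in(.214,.13):
  c=[pos+Rm@np.array([a*.045,b*.03,zz]) for a,b in((1,1),(1,-1),(-1,-1),(-1,1))]
  for i in range(4): cv2.line(im,pt(c[i]),pt(c[(i+1)%4]),(255,0,0),1)
cv2.imwrite("pics/ov.png",im)
E
```

View pics/ov.png

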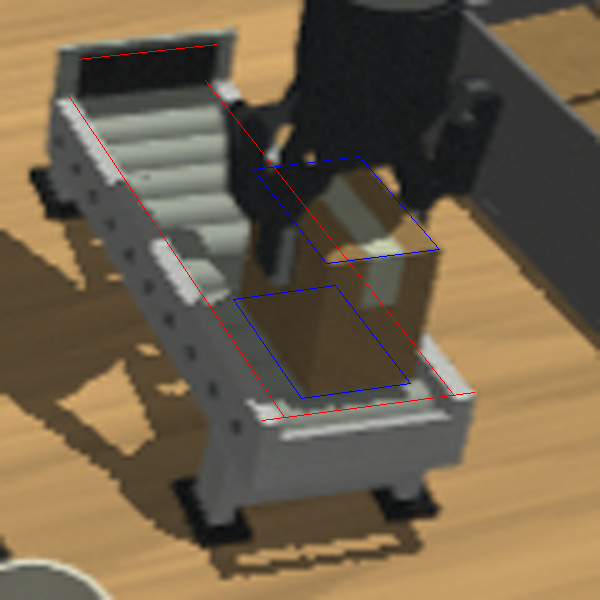

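```bash
python3 - <<'E'
from h import *
p=eyes.get_image("scene")
o=ctrl.get_obs(); Rm=R.from_rotvec(o["tool_rot"]).as_matrix(); pos=np.array(o["tool_pos"])
s=10
im=cv2.resize(p["image"][175:235,420:480,::-1],(600,600),interpolation=cv2.INTER_CUBIC)
def pt(X): u=proj(p,X); return tuple(int(v) for v in (u-[420,175]+.5)*s)
C_=lambda a,b,zz: pos+Rm@np.array([a*.045,b*.03,zz])
for zz in(.214,.13):
  c=[C_(a,b,zz) for a,b in((1,1),(1,-1),(-1,-1),(-1,1))]
  for i in range(4): cv2.line(im,pt(c[i]),pt(c[(i+1)%4]),(255,0,0),1)
for b in(1,-1): cv2.line(im,pt(C_(-1,b,.214)),pt(C_(-1,b,.13)),(255,0,0),1)
cv2.imwrite("pics/ov2.png",im)
cv2.imwrite("pics/ov3.png",cv2.resize(p["image"][175:235,420:480,::-1],(600,600),interpolation=cv2.INTER_CUBIC))
E
```

```text
(no output)
```

View pics/ov2.png

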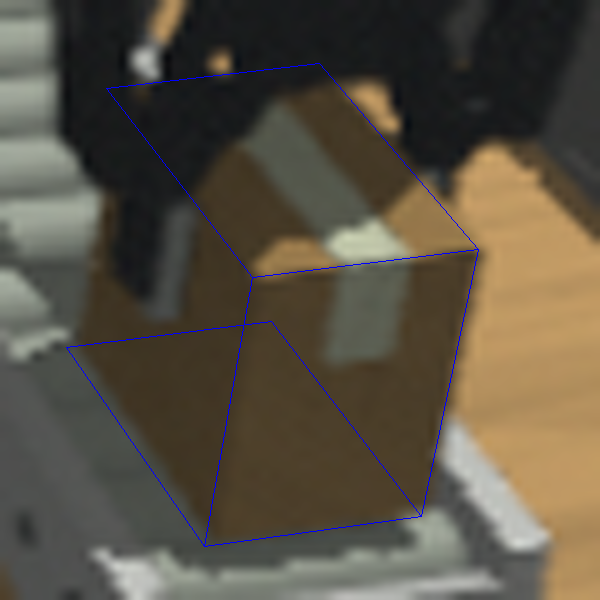

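The model overlay fits the carton and lane well: aligned, centred, about 6 mm above the rollers.

```bash
python3 -m crank '[[0,0.004,0,0.5,-0.5,2.5,0.6],[0,0,0,0,0,0,0.6]]' 45
python3 -m crank '[[0,0,0,0,0,2,0.6],[0,0,0,0,0,0,0.6]]' 45
python3 -m crank '[[0,0,0,0,0,2,0.6],[0,0,0,0,0,0,0.6]]' 45
python3 -c "
from h import *
place(0)"
```

```text
t: 31.5
tool_pos: [0.5673, 0.3003, 0.3036]
tool_rot: [0.16, 2.995, -0.005]
contact_force: [-0.2, 0.5, -2.5]
opening: 0.0597
t: 31.67
tool_pos: [0.5676, 0.3002, 0.3016]
tool_rot: [0.16, 2.994, -0.005]
contact_force: [-1.0, 0.3, -3.5]
opening: 0.0596
t: 31.83
tool_pos: [0.5679, 0.3002, 0.2994]
tool_rot: [0.16, 2.994, -0.005]
contact_force: [-0.6, 1.2, -2.5]
opening: 0.0594
t 31.8333 pos [0.5679 0.3002 0.2994] rot [[-0.984, 0.106, 0.142], [0.106, 0.994, -0.011], [-0.142, 0.005, -0.99]] F [-0.6  1.2 -2.5] op 0.0594 q [ 0.38  0.15  1.69 -0.07  1.17 -1.06]
target [0.56630136 0.30012145 0.29890622] turn [ 0.00433845  0.00296494 -0.00222038] shift now [ 1.64250312 -0.22265484  0.21442756] shift after [ 1.642348   -0.2180651   0.22025328]
```

```bash
python3 -m crank '[[0,0,0,0,0,1.5,0.6],[0,0,0,0,0,0,0.6]]' 45
python3 -m crank '[[0,0,0,0,0,1.5,0.6],[0,0,0,0,0,0,0.6]]' 45
python3 -m crank '[[0,0,0,0,0,1.5,0.6],[0,0,0,0,0,0,0.6]]' 45
```

```text
t: 32.0
tool_pos: [0.5685, 0.3003, 0.2986]
tool_rot: [0.16, 2.993, -0.004]
contact_force: [-0.2, -0.0, -2.8]
opening: 0.0595
t: 32.17
tool_pos: [0.5692, 0.3004, 0.2989]
tool_rot: [0.159, 2.991, -0.003]
contact_force: [-0.2, 0.5, -2.6]
opening: 0.0596
t: 32.33
tool_pos: [0.5699, 0.3004, 0.2989]
tool_rot: [0.159, 2.989, -0.003]
contact_force: [-0.7, 0.3, -2.7]
opening: 0.0599
```

Downward travel has stopped at z≈0.299, which matches the carton sitting on the rollers. Opening, then retreating.

```bash
python3 -m crank '[[0,0,0,0,0,0,-1],[0,0,0,0,0,0,-1],[0,0,0,0,0,0,-1],[0,0,0,0,0,0,-1],[0,0,0,0,0,-5,-1],[0,0,0,0,0,-20,-1],[0,0,0,0,0,-30,-1],[0,0,0,0,0,-35,-1]]' 45
python3 -m crank '[[0,0,0,0,0,-35,-1],[0,0,0,0,0,-35,-1],[0,0,0,0,0,-10,-1],[0,0,0,0,0,0,-1],[0,0,0,0,0,0,-1],[0,0,0,0,0,0,-1],[0,0,0,0,0,0,-1],[0,0,0,0,0,0,-1]]' 45
python3 - <<'E'
from h import *
for n in("top","scene"):
    p=eyes.get_image(n); save(p,n[0]+"22")
    print([(np.round(d["centre"],4).tolist(),round(d["confidence"],2)) for d in spotter.mark_of("carton",p)])
E
```

```text
t: 33.0
tool_pos: [0.5548, 0.3004, 0.3797]
tool_rot: [0.161, 3.005, -0.013]
contact_force: [0.7, -0.2, -0.5]
opening: 0.0853
t: 33.67
tool_pos: [0.5429, 0.3017, 0.4694]
tool_rot: [0.16, 2.996, -0.005]
contact_force: [-0.4, 0.5, 0.3]
opening: 0.0857
[([0.4411, 0.3145, 0.064], 0.95), ([0.4051, -0.1005, -0.0005], 0.67)]
[([0.4259, 0.3192, 0.0668], 0.7), ([0.5049, -0.3168, 0.0013], 0.58), ([0.4022, 0.0974, -0.0003], 0.18)]
```

View pics/s22.png

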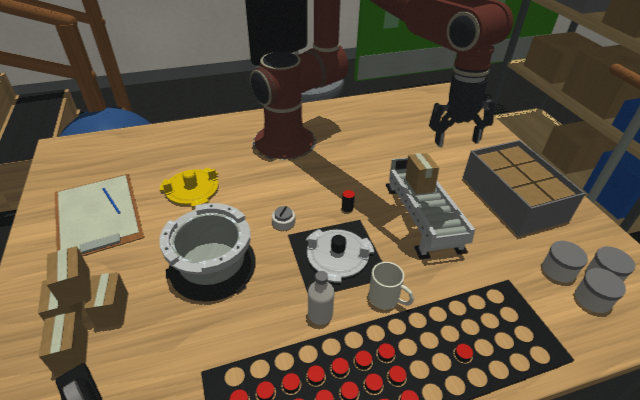

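The carton is rolling down the lane upright, now at about (422,172). I'll wait for it to settle.

```bash
for i in 1 2; do python3 -m crank '[[0,0,0,0,0,0,-1],[0,0,0,0,0,0,-1],[0,0,0,0,0,0,-1],[0,0,0,0,0,0,-1],[0,0,0,0,0,0,-1],[0,0,0,0,0,0,-1],[0,0,0,0,0,0,-1],[0,0,0,0,0,0,-1]]' | head -1; done
python3 - <<'E'
from h import *
for n in("top","scene"):
    p=eyes.get_image(n); save(p,n[0]+"23")
    for q in ("carton","lid","mat","bottle","mug","disc_stack","timer"): print(n,q,[(np.round(d["centre"],4).tolist(),round(d["confidence"],2)) for d in spotter.mark_of(q,p)[:2]])
    if n=="scene":cv2.imwrite("pics/s23c.png",cv2.resize(p["image"][130:290,290:490,::-1],(750,600),interpolation=cv2.INTER_CUBIC))
E
```

```text
t: 34.53
t: 35.2
top carton [([0.3855, 0.3205, 0.0562], 0.63)]
top lid [([0.57, 0.0116, 0.0053], 0.86)]
top mat [([0.647, -0.0323, 0.0161], 0.7), ([0.3465, 0.3212, 0.0473], 0.4)]
top bottle [([0.7287, -0.0856, 0.0036], 0.88)]
top mug [([0.7223, 0.0807, -0.004], 0.65)]
top disc_stack [([0.4004, 0.0997, -0.0025], 0.51), ([0.5069, -0.3119, 0.1102], 0.37)]
top timer [([0.4068, -0.0955, -0.0013], 0.54), ([0.7211, 0.0804, -0.0002], 0.27)]
scene carton [([0.7296, -0.0885, -0.0025], 0.61), ([0.3865, 0.3238, 0.0583], 0.56)]
scene lid [([0.1795, -0.3403, -0.004], 0.88), ([0.5704, 0.0082, 0.0037], 0.82)]
scene mat []
scene bottle [([0.7291, -0.0887, -0.0018], 0.93)]
scene mug [([0.7256, 0.0802, 0.0023], 0.98), ([0.4966, 0.3082, 0.073], 0.21)]
scene disc_stack [([0.4021, 0.0973, 0.0001], 0.67), ([0.6053, 0.0754, 0.0588], 0.29)]
scene timer [([0.4085, -0.0937, 0.005], 0.86)]
```

View pics/s23c.png

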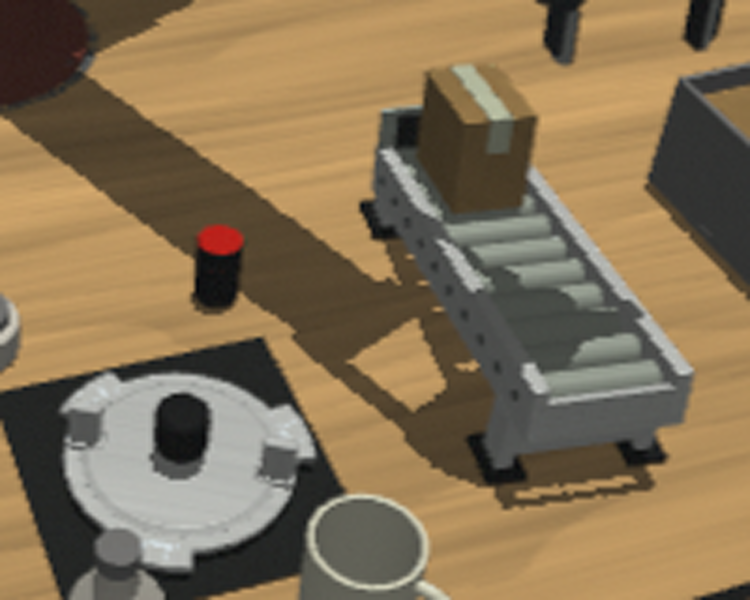

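View pics/t23.png

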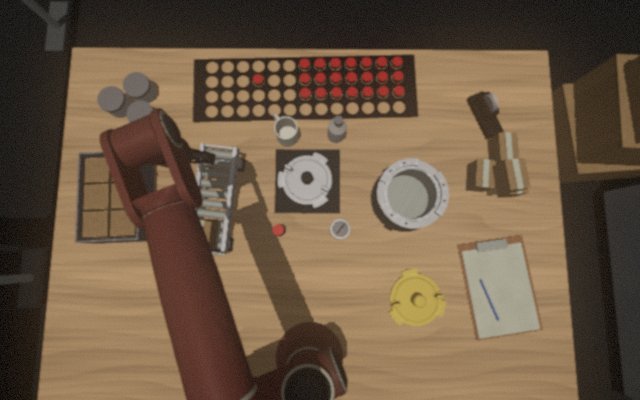

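The carton stands upright against the stop, with its centre about 44 mm from the stop face. The lid is centred on the mat, knob up, and the bystanders haven't moved.

```bash
python3 -c "
from h import *
print(ctrl.finish_job())"
```

```text
the job is handed in; nothing more can be done
None
```

The job is done and handed in, at about 35 s of the 72 s allowed. I turned the lid anticlockwise by an ear until it met the stop, lifted it off by the knob and laid it knob up on the mat. I then lifted the carton out and set it lengthwise on the upper end of the lane. I let go only once it sat on the rollers, and it rolled down by itself.

**Carton:** it stands upright against the stop. Its centre is at about (0.386, 0.322), 44 mm from the stop face, so half its length reaches the stop.

**Lid:** it is within about 3 mm of the mat's middle.

**Bystanders:** the bottle, mug, disc stack and timer match their first readings within the networks' few millimetres of error. I left the yellow look-alike alone.

**Checks that disagreed:**
- The force reading hardly changed when the lid met its stop, the mat or the rollers. I judged those contacts from the arm ceasing to move, and from the pictures.
- In the last look the networks gave one wrong carton position (at the bottle) and one wrong mat position. The pictures showed both were false.

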